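Sort two small boxes with the mail slot gauge

TASK

Sort the two small boxes standing on end with the sloping mail gauge. First try the chunky box in the slot, end first, straight into the slope and pressed lightly against it; it jams, so stand or lay it in the yellow tray and let go. Then slide the flat box end first through the slot so that it drops right down inside the gauge, and leave the loose desk things nearby where they are.

Things in the scene. Friction and masses are not known exactly. Their poses are not given: they have to be found in the camera images.
- flat_box: white-beige carton of paper clips, 53 x 75 x 20 mm, 50 g, standing on its 53 x 20 mm end. Origin: middle of one 53 x 75 mm face. Its x axis runs along the 53 mm width, y along the 75 mm length (vertical at the start, +y up), z through the 20 mm thickness from that face to the opposite one.
- chunky_box: white-beige carton of staples, 37 x 62 x 31 mm, 160 g, standing on its 37 x 31 mm end; too thick for the slot. Origin: middle of one 37 x 62 mm face. x along the 37 mm width, y along the 62 mm length (vertical at the start, +y up), z through the 31 mm thickness.
- flat_box_center (a point): centre of the flat box, axes as the box
- chunky_box_center (a point): centre of the chunky box, axes as the box
- mail_gauge: fixed grey housing, its sloping top face a thick blue slotted plate, its front a clear pane; 160 mm deep, 124 wide, 160 high at the back. Origin on the table directly below the slot's mouth, x towards its back, y along the slot, z up; front face at x = -56 mm, back at +104 mm. The slope faces the robot, turned by up to 0.2 rad.
- slot_mouth (a point): middle of the slot's mouth in the blue plate's upper face, 130 mm above the table. z: the plate's outward normal, 30 degrees from vertical, leaning to the robot; x up the slope, y along the slot. Slot 24 mm (x) by 59 mm (y), 3 mm chamfer, 22 mm deep along -z, empty below: a released box slides through by its weight. Plate 112 (x) by 124 (y) mm.
- gauge_catch (a point): middle of the housing's inner floor, 6 mm above the table, where the flat box ends up
- oversize_tray: fixed yellow open tray, 120 x 120 x 30 mm, walls and floor 4 mm. Origin: centre of its underside, z up.
- eraser: bystander: white and grey eraser, 23 x 52 x 13 mm, lying
- marker: bystander: grey-capped white marker, 16 x 125 x 18 mm, lying
- staple_remover: bystander: black and steel staple remover, 39 x 56 x 20 mm

How it is judged:
By the outcome, as a careful person would: the job done as asked, in the order asked, and still so for the second after the job is handed in, with the robot touching nothing.
It also fails if it takes over 64 s, if anything falls off the work surface, if the arm or the gripper's body presses on something with over 40 N, if the wrist force passes 120 N, or if a joint passes its speed limit or range.

ROBOT

A 6-joint arm with a two-finger parallel gripper is mounted at the origin on a cart in front of the work surface, level with it; the furniture and walls round the work are solid. World frame = base frame: x ahead of the robot, y to its left, z up, the work surface at z = 0. Lengths are in mm, angles in degrees, forces in N, time in s.
With the tool pointing down it reaches from about 300 to 850 mm from the base axis. Payload 4.2 kg.
Tool frame: the origin (TCP) lies on the centre line of the jaws, within the pads' length; the fingertips stand env.nose_length ahead of it and the grasp point (between the pads) lies 2 mm behind it (env.nose_length is the distance from the TCP to the fingertips, in mm); z points along the fingers, y is the direction in which the jaws open and shut (so a half turn about z gives the same grasp; the last joint's range is limited). The gripper opens to 91 mm and grips with 3 to 60 N. Pads are 32 mm wide; open, the fingers measure 118 mm over their backs; the gripper's body (76 mm by 178 mm) begins 60 mm behind the grasp point.
Start: joints at [-74.656, 18.312, 89.639, -0, 72.044, -1.146], TCP at [163.212, -551.365, 230.976] pointing down, gripper open.
Joint ranges: [-177.97, 177.97], [-48.28, 115.42], [12.27, 149.76], [-77.06, 257.06], [2.81, 150.46], [-146.56, 146.56]. Speed limits (degrees/s): [147.25, 147.25, 180, 180, 180, 180].

INTERFACE

Orientations are given as [roll, pitch, yaw] about the fixed x, y, z axes, in that order (R = Rz(yaw) Ry(pitch) Rx(roll)).
In Python, from workcell import env gives the robot as it stands. The module is installed in compiled form; this text tells all that it offers.
- The arm moves only by the tool jog_arm, never from a script. Its argument "deltas" is a list that holds one entry, the list of rows, each a list of 5 numbers: the shift along the tool's x, y, z in m, then the turn about the tool's z in degrees, then the finger opening in m, from 0 to 0.0912. A call has 1 to 20 rows; each row is the pose to reach, as a shift and turn from the pose commanded when the call began, along the tool's axes at that moment; what a row does not reach only later rows make up. A row lasts 1/12 s, in which the tool goes at most 41.7 mm and 7.16 degrees, less where a joint would pass 70% of its speed; a pose out of reach is approached as far as the arm can. A call with a gripper value outside its range is refused whole. The fingers move at their own pace and stop on an object; "grip_force" is the grip in N (left out, the last holds). Time passes only in rows, so rows that repeat a pose let the fingers close. It gives the time, the measured TCP pose, the force and the opening at its end, in the units of the state.
- env.state(): the state, without advancing time (a new reading comes with each control period).
- env.grab_frame(name): name is "scene" or "side" or "wrist"; returns the picture (420x560x3 uint8, red, green, blue); there is no depth.
- env.camera_params(name): a dict with "fx", "fy", "cx", "cy" (pixels), "xyz" and "orientation" of the camera in the world. Camera axes: x right, y down, z forward; pixel columns grow to the right and rows downward; lengths in mm; the calibration is good to about 2 mm. A picture is of the moment at which its call begins: read the wrist's pose just before it. camera_params takes no time and is no camera call; for the wrist camera it gives the pose at the moment of the call.
- env.job_done(): hands the job in, once; it reports no verdict.
Trained networks look in the newest picture that a camera, given by its name, has taken for a name from the list of things; names that differ only in an ending like _2 or _b are one class to them, and where a whole thing is asked for, a point or a joint stands for the part that bears it (a point fixed in the world has none). Each returns a list of dicts, best first, with "conf" (0 to 1); they miss things now and then, are a little off and sometimes report something else, mostly with a low value. They report only what shows in the picture. A call takes as long as a camera call.
- env.look_for(camera, label): "xyz" ([x, y, z] in mm, in world coordinates, good to about 4 mm: the middle of the surface that is visible of it).
The state is a dict: "time_s": time; "qpos": joint angles; "qvel": joint speeds; "effort": joint torques, N m; "ee_pos": TCP position; "ee_rot": TCP orientation; "force": force on the tool from outside, world axes, zero at the start; "torque": the same for the moment, N m; "gripper_width": finger opening in mm.
Only numpy, scipy, OpenCV 4.12 (cv2) and the standard library are available. Lean on these libraries where they do the work, as an engineer would, in place of code of your own. Each camera call takes 0.05 s, during which the arm holds its last target.

## Working session

There is one attempt and no reset: what is moved stays moved. The work goes in short steps, Python scripts to look and compute and a tool call to move; the robot and the scene stay as the last step left them, time stands still between calls to the robot, and variables do not carry over. Pictures are saved under pics/ and viewed, and the job is handed in when it is done.

Besides the shell and the picture viewer there is one more tool, called in YAML: its name, and indented under it one key for each argument. jog_arm: Moves the arm, as the interface text tells. Its arguments: {"type":"object","properties":{"deltas":{"type":"array"},"grip_force":{"type":"number"}},"required":["deltas"]}

```bash
ls; mkdir -p pics
cat > h.py <<'E'
from workcell import env
import numpy as np, cv2
from scipy.spatial.transform import Rotation as R
def Rm(o): return R.from_euler('xyz',o,degrees=True).as_matrix()
def save(cam,fn,im=None):
    im=env.grab_frame(cam) if im is None else im
    cv2.imwrite('pics/'+fn,cv2.cvtColor(im,cv2.COLOR_RGB2BGR)); return im
def proj(p,cam,P=None):
    P=P or env.camera_params(cam); r=Rm(P['orientation'])
    c=(np.atleast_2d(p)-np.array(P['xyz']))@r
    return np.c_[P['fx']*c[:,0]/c[:,2]+P['cx'],P['fy']*c[:,1]/c[:,2]+P['cy']]
def ray(uv,z,cam,P=None):
    P=P or env.camera_params(cam); r=Rm(P['orientation'])
    d=r@np.array([(uv[0]-P['cx'])/P['fx'],(uv[1]-P['cy'])/P['fy'],1]); o=np.array(P['xyz'])
    return o+d*(z-o[2])/d[2]
E
python3 - <<'E'
from h import *
print(env.state(), env.nose_length)
for c in ['scene','side','wrist']:
    save(c,c+'0.png'); print(c,env.camera_params(c))
for l in ['flat_box','chunky_box','mail_gauge','slot_mouth','oversize_tray','eraser','marker','staple_remover']:
    for c in ['scene','side']:
        try: print(l,c,[(np.round(d['xyz']).tolist(),round(d['conf'],2)) for d in env.look_for(c,l)][:3])
        except Exception as e: print(l,c,e)
print(env.state()['time_s'])
E
```

```text
pics
{'time_s': 0.0, 'qpos': array([-7.46546652e+01,  1.83523212e+01,  8.97071807e+01, -5.23423310e-04,
        7.20440767e+01, -1.14502608e+00]), 'qvel': array([ 0.07027711, -0.03189038,  0.13825128, -0.08125776, -0.0540371 ,
       -0.06191463]), 'effort': array([-1.23708476e-03, -4.12466705e+01, -2.31975138e+01,  7.26097589e-02,
        4.54097602e-02, -1.43016755e-04]), 'ee_pos': array([ 163.09490144, -550.88111241,  230.10819465]), 'ee_rot': array([-1.79896432e+02, -1.57228865e-03,  1.64905213e+01]), 'force': array([-0.19039819,  0.64382225,  0.25424238]), 'torque': array([ 0.00563364, -0.02689474,  0.0381006 ]), 'gripper_width': 91.14862028210592} 17.0
scene {'fx': 503.4513318772128, 'fy': 503.4513318772128, 'cx': 286.1944190248463, 'cy': 211.90728041143814, 'xyz': array([ 18.32169328, 770.49628221, 837.51080523]), 'orientation': array([-132.10963193,    0.59534006, -140.98229806])}
side {'fx': 428.92984761062655, 'fy': 428.92984761062655, 'cx': 280.2348259368331, 'cy': 213.67892178526242, 'xyz': array([ 234.3199804 , -450.13813936,  698.33098048]), 'orientation': array([-131.3
[... 497 characters left out ...]
side [([565.0, 361.0, 41.0], 0.62)]
mail_gauge scene [([425.0, 359.0, 58.0], 0.32)]
mail_gauge side [([600.0, 121.0, 109.0], 0.83), ([566.0, 360.0, 38.0], 0.75)]
slot_mouth scene [([584.0, 163.0, 125.0], 0.84)]
slot_mouth side [([590.0, 145.0, 124.0], 0.71), ([433.0, 336.0, 52.0], 0.54)]
oversize_tray scene [([450.0, -43.0, 7.0], 0.91)]
oversize_tray side [([446.0, -34.0, 4.0], 0.59), ([354.0, 229.0, 16.0], 0.44)]
eraser scene [([381.0, 148.0, 13.0], 0.78)]
eraser side [([385.0, 139.0, 14.0], 0.68)]
marker scene [([355.0, 244.0, 17.0], 0.97)]
marker side [([352.0, 231.0, 18.0], 0.54)]
staple_remover scene [([705.0, 383.0, 16.0], 0.56), ([380.0, 145.0, 9.0], 0.19)]
staple_remover side []
0.95
```

View pics/scene0.png

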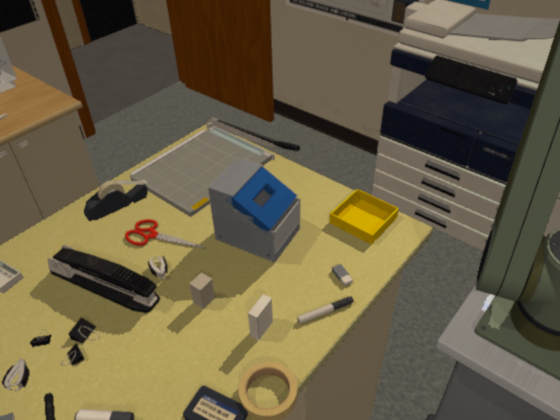

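View pics/side0.png

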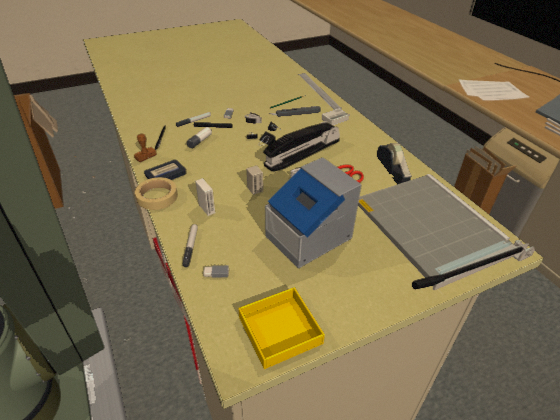

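The scene and side views show the flat box at about (261,317) in scene and (205,197) in side, and the chunky box at (202,290) and (256,180). The gauge is at (257,205) and (312,210), and the yellow tray at (364,216) and (280,325). I'll zoom in to measure the corners.

Run:
```python
import cv2
a=cv2.imread('pics/scene0.png');b=cv2.imread('pics/side0.png')
cv2.imwrite('pics/z1.png',cv2.resize(a[150:350,180:400],None,fx=3.6,fy=3,interpolation=cv2.INTER_CUBIC)[:, :])
cv2.imwrite('pics/z2.png',cv2.resize(b[150:280,180:370],None,fx=4.2,fy=4.2,interpolation=cv2.INTER_CUBIC))
```

```text
(no output)
```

View pics/z1.png

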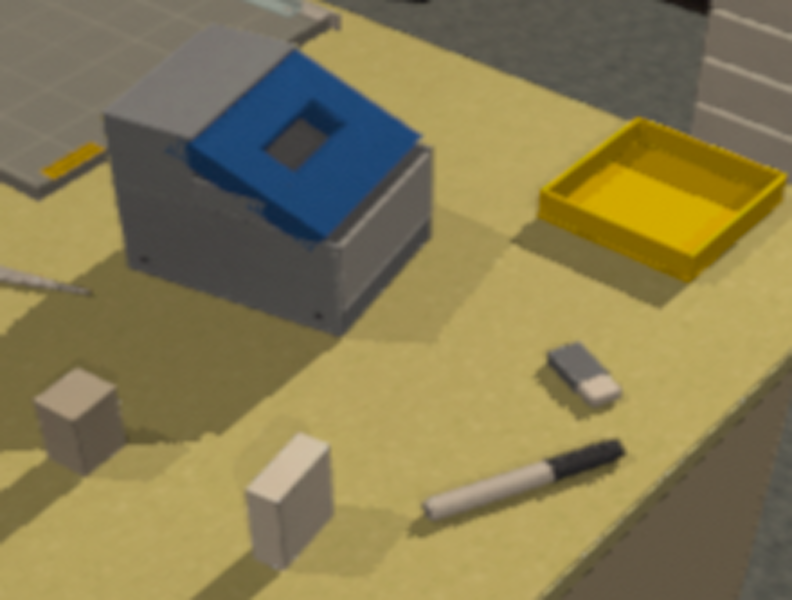

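View pics/z2.png

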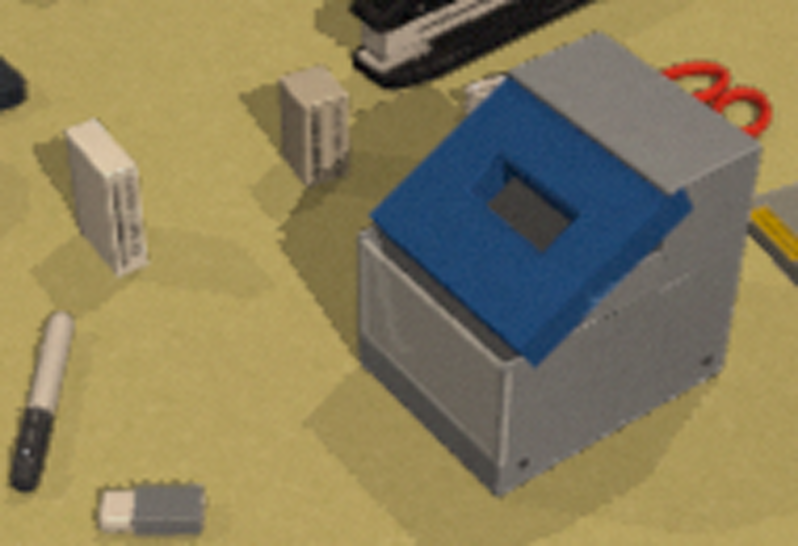

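```bash
cat > fit.py <<'E'
from h import *
from scipy.optimize import least_squares
c=np.cos(np.pi/6);s=.5
S=lambda p:(180+p[0]/3.6,150+p[1]/3); D=lambda p:(180+p[0]/4.2,150+p[1]/4.2)
def plate(u,v): return [u*c,v,130+u*s]
U=56
G=[('scene',plate(U,62),S((190,147))),('scene',plate(U,-62),S((297,50))),('scene',plate(-U,62),S((320,240))),('scene',plate(-U,-62),S((420,135))),
('side',plate(U,62),D((510,78))),('side',plate(U,-62),D((690,195))),('side',plate(-U,62),D((372,215))),
('scene',plate(12,-29.5),S((312,100))),('scene',plate(-12,-29.5),S((345,125))),('scene',plate(12,29.5),S((262,150))),('scene',plate(-12,29.5),S((297,170))),
('side',plate(12,29.5),D((508,160))),('side',plate(12,-29.5),D((578,213))),('side',plate(-12,-29.5),D((547,250))),('side',plate(-12,29.5),D((487,205)))]
def fit(obs,x0):
    P={k:env.camera_params(k) for k in ('scene','side')}
    def f(x):
        r=Rm([0,0,x[2]]);o=[]
        for cam,p,uv in obs:
            o.append(proj(r@np.array(p)+[x[0],x[1],0],cam,P[cam])[0]-uv)
        return np.ravel(o)
    q=least_squares(f,x0,loss='soft_l1'); return q.x,f(q.x).reshape(-1,2)
if __name__=='__main__':
    for U in [56]:
        x,e=fit(G,[590,150,5]);print('gauge',x.round(1));print(e.round(1).tolist())
    T=[ (0,0,0)]
    def box(L,W,h,ts,bs,td,bd):
        # try both widths/yaws via matching nearest
        best=None
        for yaw in range(-90,90,10):
            x=np.array([*x0,yaw],float)
            for it in range(15):
                obs=[];r=Rm([0,0,x[2]])
                for cam,t,b in(('scene',ts,bs),('side',td,bd)):
                    for pts,z in((t,h),(b,0)):
                        if len(pts)==0: continue
                        cor=np.array([[a*L/2,bb*W/2,z] for a in(1,-1) for bb in(1,-1)])
                        pj=proj(cor@r.T+[x[0],x[1],0],cam)
                        if len(pts)==1:
                            pr=[(i,0) for i in [int(np.argmin(np.linalg.norm(pj-pts[0],axis=1)))]]
                        else:
                            from scipy.optimize import linear_sum_assignment as la
                            M=np.linalg.norm(pj[:,None]-np.array(pts)[None],axis=2);pr=list(zip(*la(M)))
                        obs+=[(cam,cor[i],pts[j]) for i,j in pr]
                x,e=fit(obs,x)
            n=np.abs(e).sum()
            if best is None or n<best[0]-1e-6: best=(n,x,e)
        return best
    x0=(560,370)
    b=box(37,31,62,[S(p) for p in[(38,402),(80,368),(117,388),(77,418)]],[S((82,472))],[D(p) for p in[(280,80),(318,67),(348,95),(312,105)]],[D((318,183))])
    print('chunky',b[0],b[1].round(1),b[2].round(1).tolist())
    x0=(424,348)
    b=box(53,20,75,[S(p) for p in[(248,490),(303,435),(330,450),(275,500)]],[S((278,567))],[D(p) for p in[(67,128),(97,120),(138,168),(107,178)]],[D((120,272))])
    print('flat',b[0],b[1].round(1),b[2].round(1).tolist())
    tr=[(540,190),(642,118),(786,180),(690,258)]
    print('tray', [ray(S(p),30,'scene').round(0).tolist() for p in tr])
E
python3 fit.py
```

```text
gauge [590.6 150.8  10.2]
[[-3.6, -5.5], [-2.8, -4.3], [1.0, -2.1], [0.8, -0.6], [3.1, -2.8], [-1.6, -1.5], [-0.5, 0.3], [0.6, -0.4], [-0.3, -1.8], [0.5, -1.8], [-0.6, -1.3], [-1.6, -0.8], [-0.6, 1.1], [-1.5, 0.4], [-4.5, -3.7]]
chunky 22.94204132536015 [571.  372.9 -83.1] [[-1.6, -1.8], [0.2, -2.4], [-1.7, -1.1], [-0.4, -0.1], [1.9, 1.2], [0.4, -0.2], [-1.7, 1.2], [0.2, -0.8], [-1.3, -0.2], [-2.5, 2.0]]Traceback (most recent call last):
  File "fit.py", line 49, in <module>
    b=box(53,20,75,[S(p) for p in[(248,490),(303,435),(330,450),(275,500)]],[S((278,567))],[D(p) for p in[(67,128),(97,120),(138,168),(107,178)]],[D((120,272))])
  File "fit.py", line 41, in box
    x,e=fit(obs,x)
        ~~~^^^^^^^
  File "fit.py", line 12, in fit
    P={k:env.camera_params(k) for k in ('scene','side')}
         ~~~~~~~~~~~~~~~~~^^^
ValueError: time passes only in moves, steps and waits
```

```bash
cat >> h.py <<'E'
import json
_C={}
def cp(c):
    if c=='wrist': return env.camera_params(c)
    if c not in _C: _C[c]=env.camera_params(c)
    return _C[c]
def proj(p,cam,P=None):
    P=P or cp(cam); r=Rm(P['orientation'])
    c=(np.atleast_2d(p)-np.array(P['xyz']))@r
    return np.c_[P['fx']*c[:,0]/c[:,2]+P['cx'],P['fy']*c[:,1]/c[:,2]+P['cy']]
def cmdpose():
    """measured pose -> vertical tool"""
    s=env.state(); return np.array(s['ee_pos']),s['ee_rot']
def delta(target,yaw=None,pos=None,y0=None):
    s=env.state(); p=np.array(s['ee_pos'] if pos is None else pos); y=s['ee_rot'][2] if y0 is None else y0
    r=Rm([180,0,y]); d=r.T@(np.array(target)-p)
    t=0 if yaw is None else -((yaw-y+180)%360-180)
    return (d/1000).round(4).tolist(), round(t,2)
E
sed -i 's/P={k:env.camera_params(k) for/P={k:cp(k) for/' fit.py
python3 fit.py | grep -v gauge
python3 - <<'E'
from h import *
P=env.camera_params('wrist'); print(Rm(P['orientation'])[:,2], env.state()['time_s'],env.state()['ee_rot'])
print(delta([450,240,280],10,[163.212,-551.365,230.976],16.49))
E
```

```text
[[-3.6, -5.5], [-2.8, -4.3], [1.0, -2.1], [0.8, -0.6], [3.1, -2.8], [-1.6, -1.5], [-0.5, 0.3], [0.6, -0.4], [-0.3, -1.8], [0.5, -1.8], [-0.6, -1.3], [-1.6, -0.8], [-0.6, 1.1], [-1.5, 0.4], [-4.5, -3.7]]
chunky 22.94204132536015 [571.  372.9 -83.1] [[-1.6, -1.8], [0.2, -2.4], [-1.7, -1.1], [-0.4, -0.1], [1.9, 1.2], [0.4, -0.2], [-1.7, 1.2], [0.2, -0.8], [-1.3, -0.2], [-2.5, 2.0]]
flat 18.866679864581272 [432.  351.9 -83. ] [[-1.1, -2.5], [0.1, -3.2], [-1.8, -1.6], [-0.4, -0.3], [0.8, 0.7], [-0.5, -0.5], [-0.9, -0.1], [-0.4, -0.6], [-0.9, 0.1], [-0.9, 1.7]]
tray [[502.0, 21.0, 30.0], [498.0, -96.0, 30.0], [381.0, -90.0, 30.0], [384.0, 25.0, 30.0]]
[-0.25502457 -0.07617115 -0.96392968] 0.95 [1.79994153e+02 2.30826464e-04 1.64914554e+01]
([0.4996, -0.6774, -0.049], 6.49)
```

Run:
```python
from h import *
print(delta([500,260,290],8,[163.212,-551.365,230.976],16.49))
```

```text
([0.5532, -0.6824, -0.059], 8.49)
```

jog_arm:
  deltas:
    - [[0.5532, -0.6824, -0.059, 8.49, 0.0912], [0.5532, -0.6824, -0.059, 8.49, 0.0912], [0.5532, -0.6824, -0.059, 8.49, 0.0912], [0.5532, -0.6824, -0.059, 8.49, 0.0912], [0.5532, -0.6824, -0.059, 8.49, 0.0912], [0.5532, -0.6824, -0.059, 8.49, 0.0912], [0.5532, -0.6824, -0.059, 8.49, 0.0912], [0.5532, -0.6824, -0.059, 8.49, 0.0912], [0.5532, -0.6824, -0.059, 8.49, 0.0912], [0.5532, -0.6824, -0.059, 8.49, 0.0912], [0.5532, -0.6824, -0.059, 8.49, 0.0912], [0.5532, -0.6824, -0.059, 8.49, 0.0912], [0.5532, -0.6824, -0.059, 8.49, 0.0912], [0.5532, -0.6824, -0.059, 8.49, 0.0912], [0.5532, -0.6824, -0.059, 8.49, 0.0912], [0.5532, -0.6824, -0.059, 8.49, 0.0912], [0.5532, -0.6824, -0.059, 8.49, 0.0912], [0.5532, -0.6824, -0.059, 8.49, 0.0912], [0.5532, -0.6824, -0.059, 8.49, 0.0912], [0.5532, -0.6824, -0.059, 8.49, 0.0912]]

```text
time_s: 2.62
ee_pos: [482.2, 218.9, 287.0]
ee_rot: [180.0, -0.0, 8.0]
force: [0.2, -0.7, -0.1]
gripper_width: 91.1
```

Nearly there; I'll settle and then look through the wrist camera.

jog_arm:
  deltas:
    - [[0.0, 0.0, 0.0, 0, 0.0912], [0.0, 0.0, 0.0, 0, 0.0912], [0.0, 0.0, 0.0, 0, 0.0912]]

```text
time_s: 2.87
ee_pos: [481.5, 216.2, 286.4]
ee_rot: [179.9, 0.1, 8.0]
force: [0.1, 0.8, 0.3]
gripper_width: 91.4
```

Run:
```python
from h import *
P=env.camera_params('wrist'); P={k:np.array(v).tolist() for k,v in P.items()}
im=save('wrist','w1.png'); json.dump(P,open('w1.json','w'))
s=env.state();print(s['ee_pos'],s['ee_rot'],s['time_s'],P['xyz'])
for l in ['flat_box','chunky_box','slot_mouth']:
    print(l,[(np.round(d['xyz']).tolist(),round(d['conf'],2)) for d in env.look_for('wrist',l)][:3])
cv2.imwrite('pics/w1b.png',cv2.resize(cv2.cvtColor(im,cv2.COLOR_RGB2BGR),(800,600),interpolation=cv2.INTER_CUBIC))
```

```text
[481.36548415 215.58392273 286.59602381] [1.79954963e+02 5.26802480e-02 7.96530210e+00] 2.9167 [555.4687964209388, 226.98673889846137, 441.9630158194913]
flat_box [([441.0, 348.0, 66.0], 0.69)]
chunky_box [([572.0, 365.0, 61.0], 0.7)]
slot_mouth [([596.0, 154.0, 135.0], 0.82)]
```

View pics/w1b.png

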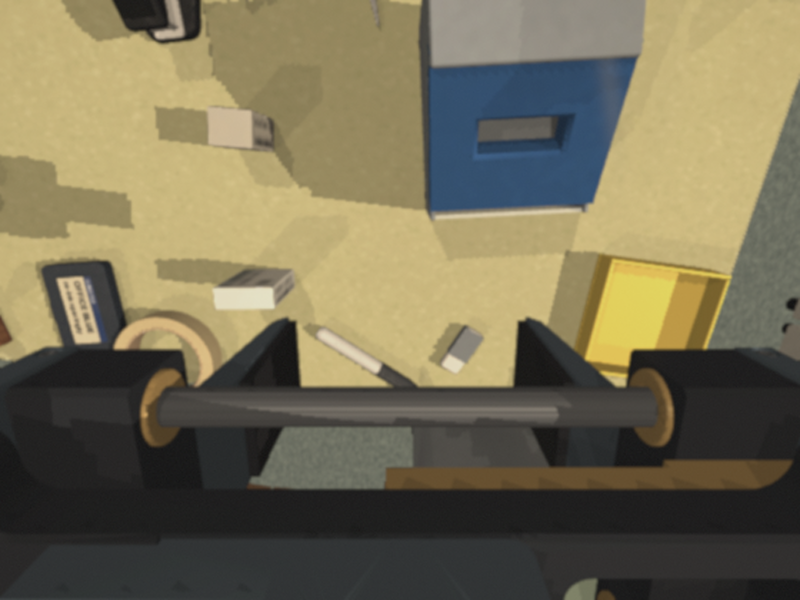

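The wrist view shows the slot at about (520,133), the chunky box top at (230,127) and the flat box top at (245,298) in the 800 px picture. Everything matches the earlier fit. I'll zoom for the corners.

Run:
```python
import cv2
a=cv2.imread('pics/w1.png')
z=lambda y0,y1,x0,x1,f:cv2.resize(a[y0:y1,x0:x1],None,fx=f,fy=f,interpolation=cv2.INTER_CUBIC)
cv2.imwrite('pics/w1g.png',z(30,160,290,450,5))
cv2.imwrite('pics/w1c.png',z(60,230,130,220,3.5))
cv2.imwrite('pics/w1t.png',z(165,280,395,520,5))
```

```text
(no output)
```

View pics/w1g.png

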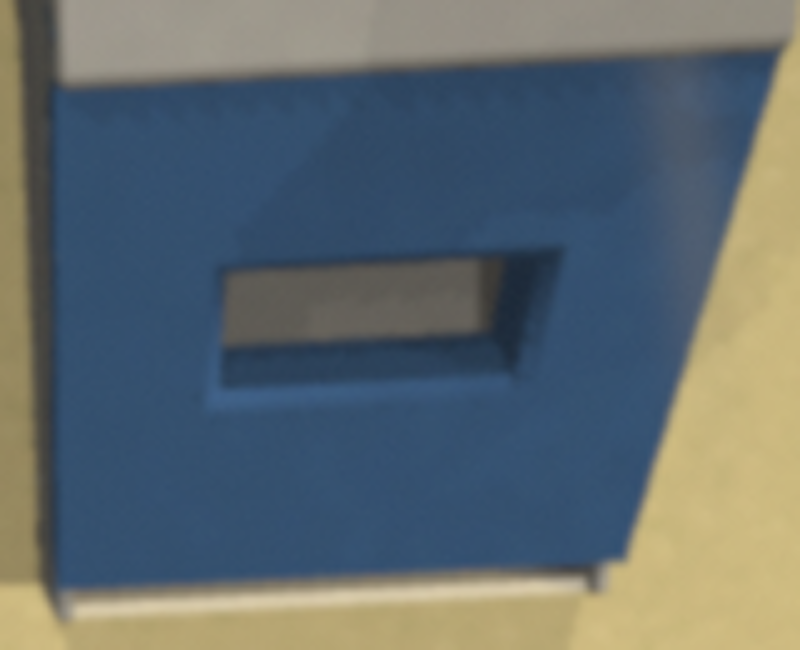

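View pics/w1c.png

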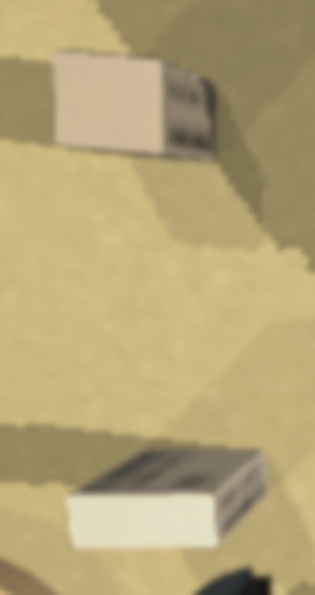

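```bash
cat > fit2.py <<'E'
from h import *
from scipy.optimize import least_squares
P=json.load(open('w1.json'))
c=np.cos(np.pi/6)
pl=lambda u,v:[u*c,v,130+u*.5]
g=lambda p:(290+p[0]/5,30+p[1]/5)
q=lambda p:(130+p[0]/3.5,60+p[1]/3.5)
def fit(obs,x0):
    def f(x):
        r=Rm([0,0,x[2]])
        return np.ravel([proj(r@np.array(p)+[x[0],x[1],0],'wrist',P)[0]-uv for p,uv in obs])
    o=least_squares(f,x0); return o.x.round(1),f(o.x).reshape(-1,2).round(1).tolist()
print(fit([(pl(56,62),g((57,88))),(pl(56,-62),g((785,48))),(pl(-56,62),g((57,585))),(pl(-56,-62),g((628,560)))],[590,150,8]))
print(fit([(pl(-56,62),g((57,585))),(pl(-56,-62),g((628,560)))],[590,150,8]))
for m in (0,3):
  print(m,fit([(pl(12+m,29.5+m),g((220,268))),(pl(12+m,-29.5-m),g((563,248))),(pl(-12-m,29.5+m),g((208,410))),(pl(-12-m,-29.5-m),g((517,380)))],[590,150,8]))
# box tops
for n,z,pts in (('chunky',62,[(55,52),(163,60),(163,156),(56,145)]),('flat',75,[(70,494),(217,493),(216,548),(72,549)])):
    w=np.array([ray(q(p),z,'wrist',P) for p in pts]);
    e=[w[(i+1)%4]-w[i] for i in range(4)]
    print(n,w.mean(0).round(1),[np.linalg.norm(x).round(1) for x in e],[np.degrees(np.arctan2(x[1],x[0])).round(1) for x in e])
E
python3 fit2.py
```

```text
(array([582.9, 151.1,  11.1]), [[-0.6, -3.3], [1.5, -4.2], [0.3, 6.1], [-1.4, 4.8]])
(array([588.9, 151.1,  10.5]), [[0.6, -0.0], [-0.6, -0.0]])
0 (array([589. , 152.1,  11.6]), [[1.6, 1.8], [-4.0, 1.6], [2.5, -3.0], [0.1, -0.9]])
3 (array([588.7, 152.1,  11.5]), [[-1.4, -0.7], [-0.1, -1.3], [-0.8, 0.3], [2.4, 2.1]])
chunky [569.5 373.9  62. ] [np.float64(35.5), np.float64(30.4), np.float64(36.0), np.float64(29.3)] [np.float64(-86.0), np.float64(-177.4), np.float64(92.3), np.float64(1.7)]
flat [429.5 352.2  75. ] [np.float64(52.3), np.float64(20.6), np.float64(52.0), np.float64(20.6)] [np.float64(-81.7), np.float64(-177.7), np.float64(98.4), np.float64(3.2)]
```

View pics/w1t.png

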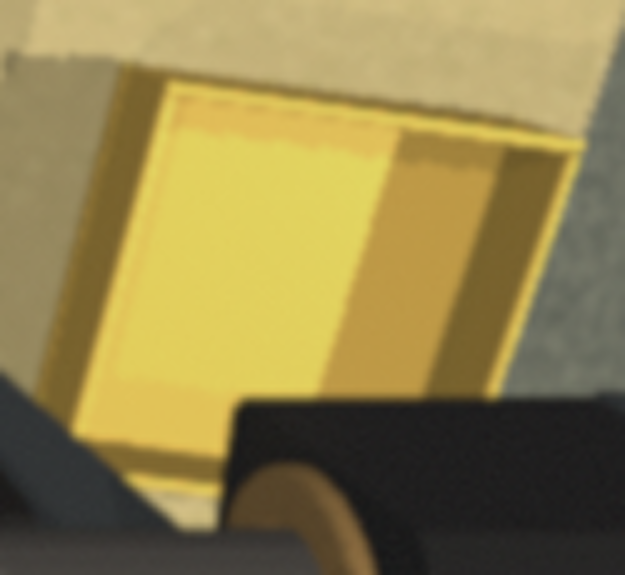

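Run:
```python
from h import *
print(delta([570,373.5,125],4),delta([570,373.5,43],4))
```

```text
([0.1094, -0.1445, 0.1621], np.float64(3.9)) ([0.1094, -0.1445, 0.2441], np.float64(3.9))
```

jog_arm:
  deltas:
    - [[0.1094, -0.1445, 0.1621, 3.9, 0.0912], [0.1094, -0.1445, 0.1621, 3.9, 0.0912], [0.1094, -0.1445, 0.1621, 3.9, 0.0912], [0.1094, -0.1445, 0.1621, 3.9, 0.0912], [0.1094, -0.1445, 0.1621, 3.9, 0.0912], [0.1094, -0.1445, 0.1621, 3.9, 0.0912], [0.1094, -0.1445, 0.1621, 3.9, 0.0912], [0.1094, -0.1445, 0.1621, 3.9, 0.07], [0.1094, -0.1445, 0.1621, 3.9, 0.07]]

```text
time_s: 3.82
ee_pos: [570.3, 373.8, 125.5]
ee_rot: [180.0, -0.0, 4.0]
force: [-0.3, 0.4, 0.7]
gripper_width: 80.8
```

Run:
```python
from h import *
P=env.camera_params('wrist'); P={k:np.array(v).tolist() for k,v in P.items()}
im=save('wrist','w2.png'); json.dump(P,open('w2.json','w'))
s=env.state();print(s['ee_pos'],s['ee_rot'],s['time_s'],s['gripper_width']);print(delta([570,373.5,43],4))
```

```text
[570.56590517 373.83919824 126.41822988] [-1.79967471e+02 -1.05308958e-01  4.03439915e+00] 3.8667 76.61545903085202
([-0.0006, 0.0003, 0.0834], np.float64(0.03))
```

View pics/w2.png

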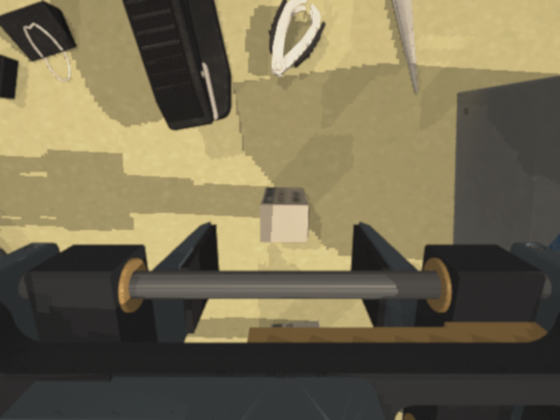

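The box top runs from about (261,206) to (308,242), centred between the fingers. I'll check it by ray.

Run:
```python
from h import *
P=json.load(open('w2.json'))
w=np.array([ray(p,62,'wrist',P) for p in[(261,206),(307,206),(308,242),(262,241)]]);print(w.round(1),w.mean(0))
```

```text
[[582.1 392.3  62. ]
 [584.5 358.   62. ]
 [555.8 354.6  62. ]
 [554.2 390.1  62. ]] [569.16663358 373.74497098  62.        ]
```

Consistent (569–570, 373.7). Descend and grip.

jog_arm:
  deltas:
    - [[-0.0006, 0.0, 0.03, 0, 0.07], [-0.0006, 0.0, 0.06, 0, 0.07], [-0.0006, 0.0, 0.0834, 0, 0.07], [-0.0006, 0.0, 0.0834, 0, 0.07], [-0.0006, 0.0, 0.0834, 0, 0.03], [-0.0006, 0.0, 0.0834, 0, 0.03], [-0.0006, 0.0, 0.0834, 0, 0.03], [-0.0006, 0.0, 0.0834, 0, 0.03], [-0.0006, 0.0, 0.0834, 0, 0.03], [-0.0006, 0.0, 0.0834, 0, 0.03], [-0.0006, 0.0, 0.0834, 0, 0.03], [-0.0006, 0.0, 0.0834, 0, 0.03], [-0.0006, 0.0, 0.0834, 0, 0.03]]
  grip_force: 10

```text
time_s: 4.95
ee_pos: [570.2, 375.1, 42.6]
ee_rot: [-180.0, -0.1, 4.1]
force: [-0.8, -1.3, 5.7]
gripper_width: 36.3
```

```bash
cat >> h.py <<'E'
GM=np.array([589.5,151.5]);GY=10.8
def gt(X,Z,Y=0):
    "gauge-frame grasp point -> world TCP"
    r=Rm([0,0,GY]); p=r@np.array([X,Y,0]); return [GM[0]+p[0],GM[1]+p[1],Z-2]
def w2g(p):
    r=Rm([0,0,GY]); d=r.T@np.array([p[0]-GM[0],p[1]-GM[1],0]); return [d[0],d[1],p[2]+2]
E
python3 - <<'E'
from h import *
s=env.state();print(s['ee_pos'],s['force'],s['gripper_width'])
print(gt(135,240), delta(gt(135,240),10.8),delta(gt(135,192),10.8))
E
```

```text
[570.1799312  375.11730407  42.59349591] [-0.7628308  -1.33303129  5.74066627] 36.34640346719115
[np.float64(722.1087788483729), np.float64(176.79647746907284), 238] ([0.1373, 0.2087, -0.1954], np.float64(-6.69)) ([0.1373, 0.2087, -0.1474], np.float64(-6.69))
```

jog_arm:
  deltas:
    - [[0, 0, -0.03, 0, 0.03], [0, 0, -0.07, 0, 0.03], [0, 0, -0.11, 0, 0.03], [0, 0, -0.15, 0, 0.03], [0.02, 0.02, -0.19, 0, 0.03], [0.05, 0.05, -0.1954, -2, 0.03], [0.075, 0.08, -0.1954, -4, 0.03], [0.1, 0.11, -0.1954, -6, 0.03], [0.12, 0.14, -0.1954, -6.7, 0.03], [0.137, 0.17, -0.1954, -6.7, 0.03], [0.1373, 0.2, -0.1954, -6.7, 0.03], [0.1373, 0.2087, -0.1954, -6.7, 0.03], [0.1373, 0.2087, -0.1954, -6.7, 0.03], [0.1373, 0.2087, -0.17, -6.7, 0.03], [0.1373, 0.2087, -0.1474, -6.7, 0.03], [0.1373, 0.2087, -0.1474, -6.7, 0.03], [0.1373, 0.2087, -0.1474, -6.7, 0.03]]

```text
time_s: 6.37
ee_pos: [720.2, 178.0, 187.2]
ee_rot: [-180.0, 0.2, 10.9]
force: [0.6, 0.2, -0.8]
gripper_width: 36.2
```

Run:
```python
from h import *
save('scene','s3.png');save('side','d3.png')
s=env.state();print(s['ee_pos'],s['ee_rot'],s['force'],w2g(s['ee_pos']),s['time_s'])
a=cv2.imread('pics/s3.png');b=cv2.imread('pics/d3.png')
x=cv2.resize(a[110:260,180:330],(400,400));y=cv2.resize(b[110:260,240:390],(400,400));cv2.imwrite('pics/m3.png',np.hstack([x,y]))
```

```text
[721.86296348 177.8838037  190.17168102] [-1.79979729e+02 -1.33399204e-01  1.08731629e+01] [ 0.10035502  0.04870365 -1.44926823] [np.float64(134.9622833137391), np.float64(1.1141278993784263), np.float64(192.17168102083977)] 6.4667
```

View pics/m3.png

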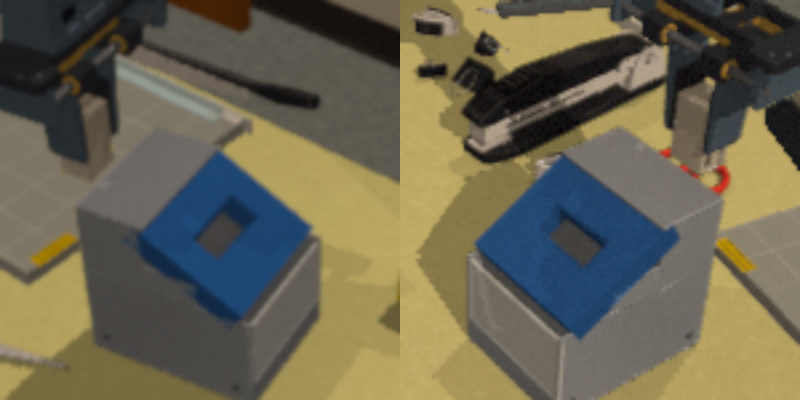

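The box hangs just behind the gauge's back edge, clear of it. Next I'll pull it towards the robot so the edge tilts it in the grip by 30°.

jog_arm:
  deltas:
    - [[-0.006, 0, 0, 0, 0.03], [-0.012, 0, 0, 0, 0.03], [-0.016, 0, 0, 0, 0.03], [-0.019, 0, 0, 0, 0.03], [-0.022, 0, 0, 0, 0.03], [-0.025, 0, 0, 0, 0.03], [-0.028, 0, 0, 0, 0.03], [-0.03, 0, 0, 0, 0.03], [-0.032, 0, 0, 0, 0.03], [-0.032, 0, 0, 0, 0.03]]

```text
time_s: 7.3
ee_pos: [692.2, 171.2, 191.5]
ee_rot: [-180.0, -0.5, 10.8]
force: [4.2, 1.8, 4.8]
gripper_width: 36.3
```

Run:
```python
from h import *
save('scene','s4.png');save('side','d4.png')
s=env.state();print(s['ee_pos'],s['ee_rot'],s['force'],w2g(s['ee_pos']),s['time_s'],s['gripper_width'])
a=cv2.imread('pics/s4.png');b=cv2.imread('pics/d4.png')
x=cv2.resize(a[110:230,180:300],(400,400));y=cv2.resize(b[90:210,270:390],(400,400));cv2.imwrite('pics/m4.png',np.hstack([x,y]))
```

```text
[692.19040334 171.15800896 191.40099444] [-179.96459546   -0.47030994   10.79490447] [4.3402485  2.39326135 4.96249302] [np.float64(104.55501753625435), np.float64(0.06754879816395438), np.float64(193.40099444287938)] 7.4 36.41568978568557
```

View pics/m4.png

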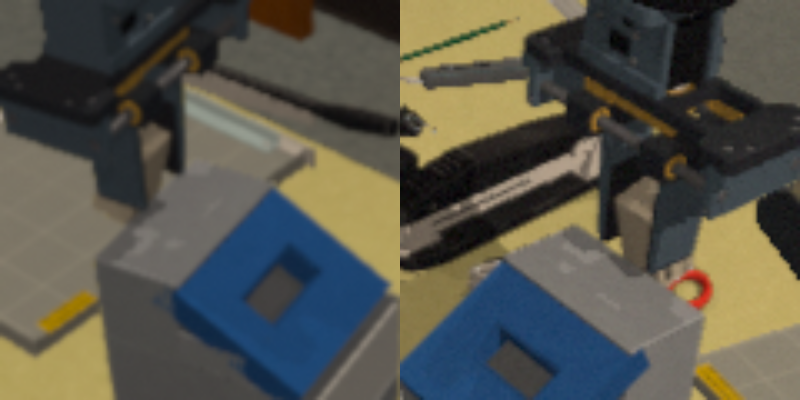

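It's tilted roughly 30° with its top towards the robot. Lift it over and approach the slot.

jog_arm:
  deltas:
    - [[0.002, 0, -0.02, 0, 0.03], [0, 0, -0.04, 0, 0.03], [-0.03, 0, -0.04, 0, 0.03], [-0.06, 0, -0.04, 0, 0.03], [-0.09, 0, -0.04, 0, 0.03], [-0.115, 0, -0.03, 0, 0.03], [-0.13, 0, -0.015, 0, 0.03], [-0.1346, 0, 0.0, 0, 0.03], [-0.1346, 0, 0.006, 0, 0.03], [-0.1346, 0, 0.006, 0, 0.03], [-0.1346, 0, 0.006, 0, 0.03]]

```text
time_s: 8.32
ee_pos: [558.2, 145.3, 182.8]
ee_rot: [180.0, 0.0, 10.8]
force: [-0.1, -0.0, -0.4]
gripper_width: 36.5
```

```bash
cat > look.py <<'E'
import sys
from h import *
n=sys.argv[1]
a=save('scene','s%s.png'%n);b=save('side','d%s.png'%n)
s=env.state();print(s['ee_pos'].round(1),s['ee_rot'].round(1),s['force'].round(1),np.round(w2g(s['ee_pos']),1),s['time_s'],s['gripper_width'])
def crop(im,c):
    x0,y0=int(c[0]-60),int(c[1]-60);x0=max(0,x0);y0=max(0,y0)
    return cv2.resize(im[y0:y0+120,x0:x0+120],(400,400),interpolation=cv2.INTER_CUBIC),(x0,y0)
c=s['ee_pos']-[0,0,25]
x,o1=crop(a,proj(c,'scene')[0]);y,o2=crop(b,proj(c,'side')[0]);print(o1,o2)
cv2.imwrite('pics/m%s.png'%n,cv2.cvtColor(np.hstack([x,y]),cv2.COLOR_RGB2BGR))
E
python3 look.py 5
```

```text
[558.9 145.5 183.4] [ 1.80e+02 -1.00e-01  1.08e+01] [ 0.1 -0.  -0.5] [-31.2  -0.2 185.4] 8.4167 36.18560678789778
(217, 128) (232, 133)
```

View pics/m5.png

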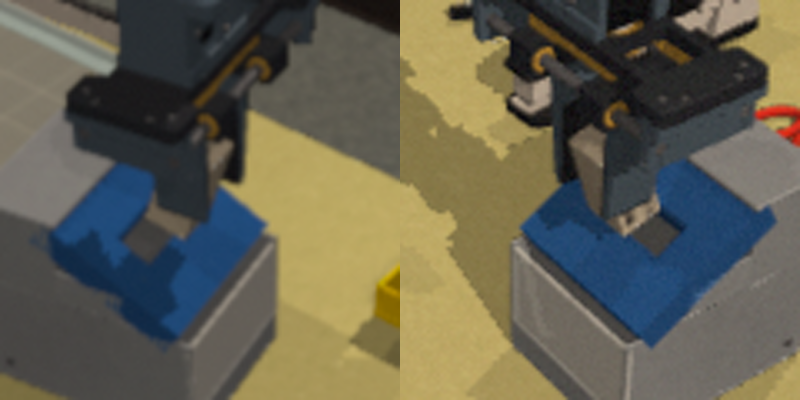

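```bash
cat > ov.py <<'E'
import sys
from h import *
# ov.py n X Z tilt h t W L
n=sys.argv[1];X,Z,th,h,t,W,L=map(float,sys.argv[2:9]);out=[]
th=np.radians(th);a=np.array([np.cos(th),np.sin(th)]);b=np.array([-np.sin(th),np.cos(th)])
r=Rm([0,0,GY])
def w(X_,Y_,Z_): 
    p=r@np.array([X_,Y_,0]);return [GM[0]+p[0],GM[1]+p[1],Z_]
pts=[]
for s in(-1,1):
  for e in(-1,1):
    for k in(0,1):
      q=np.array([X,Z])+a*s*t/2+b*(-h+k*L);pts.append(w(q[0],e*W/2,q[1]))
c_=np.cos(np.pi/6)
sl=[w(u*c_,v,130+u*.5) for u,v in((12,29.5),(12,-29.5),(-12,-29.5),(-12,29.5))]
E=[(0,1),(2,3),(4,5),(6,7),(0,2),(4,6),(0,4),(2,6),(1,3),(5,7),(1,5),(3,7)]
for cam,f in(('scene','s'),('side','d')):
    im=cv2.imread('pics/%s%s.png'%(f,n));k=5
    c=proj(np.mean(pts,0),cam)[0];x0,y0=max(0,int(c[0]-40)),max(0,int(c[1]-40))
    z=cv2.resize(im[y0:y0+80,x0:x0+80],(400,400),interpolation=cv2.INTER_CUBIC)
    T=lambda p:tuple(int(v) for v in ((proj(p,cam)[0]-[x0,y0]+.5)*k))
    for i,j in E: cv2.line(z,T(pts[i]),T(pts[j]),(0,0,255),1)
    for i in range(4): cv2.line(z,T(sl[i]),T(sl[(i+1)%4]),(0,255,0),1)
    out.append(z)
cv2.imwrite('pics/o%s.png'%n,np.hstack(out))
E
python3 ov.py 5 -31.2 185.4 29 44.6 31 37 62
```

```text
(no output)
```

View pics/o5.png

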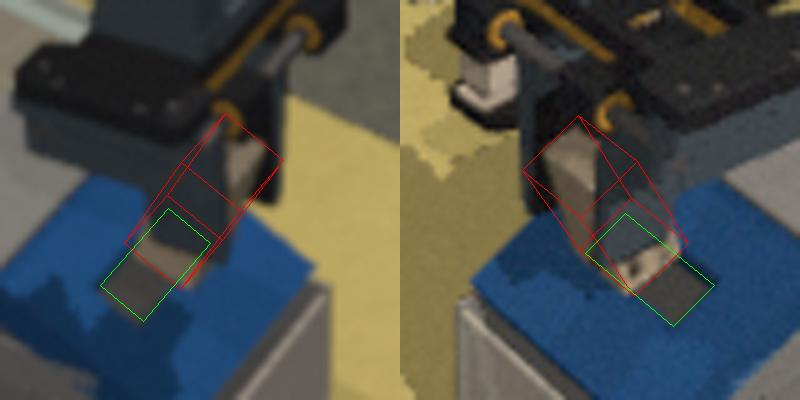

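```bash
python3 ov.py 5 -31.2 185.4 20 44.6 31 37 62
```

```text
(no output)
```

View pics/o5.png

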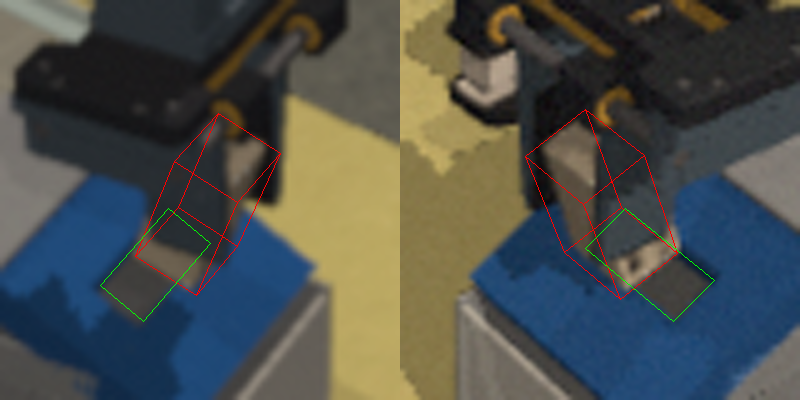

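Tilt is about 22–28°, and pressing will seat the end flat on the slope. Go straight in along the slope normal, in small steps.

jog_arm:
  deltas:
    - [[0.003, 0, 0.0052, 0, 0.03], [0.006, 0, 0.0104, 0, 0.03], [0.0075, 0, 0.013, 0, 0.03], [0.008, 0, 0.0139, 0, 0.03], [0.0085, 0, 0.0147, 0, 0.03], [0.009, 0, 0.0156, 0, 0.03], [0.009, 0, 0.0156, 0, 0.03]]

```text
time_s: 9.0
ee_pos: [566.7, 147.0, 166.9]
ee_rot: [180.0, 0.0, 10.8]
force: [-0.1, -0.1, -1.1]
gripper_width: 36.4
```

jog_arm:
  deltas:
    - [[0.0005, 0, 0.0009, 0, 0.03], [0.001, 0, 0.0017, 0, 0.03], [0.0015, 0, 0.0026, 0, 0.03], [0.0015, 0, 0.0026, 0, 0.03]]

```text
time_s: 9.33
ee_pos: [567.9, 147.2, 165.2]
ee_rot: [180.0, 0.0, 10.8]
force: [-1.6, -0.1, 3.7]
gripper_width: 36.3
```

```bash
python3 look.py 6; python3 ov.py 6 -22.3 168.6 30 44.6 31 37 62
```

```text
[567.9 147.2 165.2] [180.    0.   10.8] [-2.6 -1.1  5.3] [-22.1  -0.2 167.2] 9.4333 36.139872614251985
(213, 133) (235, 138)
```

View pics/o6.png

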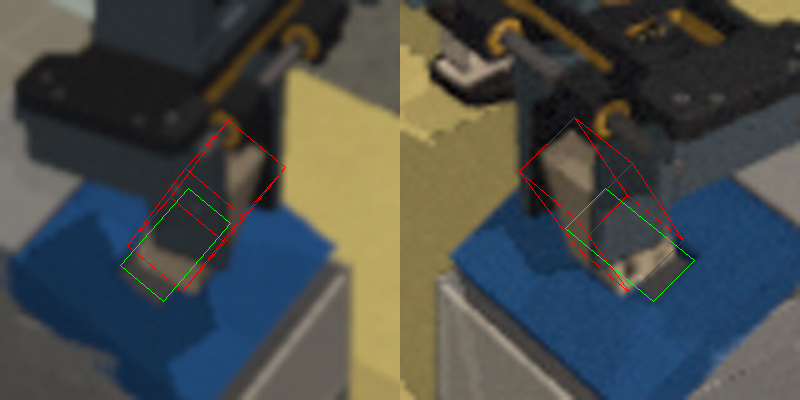

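jog_arm:
  deltas:
    - [[0.001, 0, 0.0009, 0, 0.03], [0.0015, 0, 0.0017, 0, 0.03], [0.002, 0, 0.0026, 0, 0.03], [0.0025, 0, 0.003, 0, 0.03], [0.0025, 0, 0.003, 0, 0.03], [0.0025, 0, 0.003, 0, 0.03]]

```text
time_s: 9.93
ee_pos: [571.3, 147.9, 163.7]
ee_rot: [180.0, -0.2, 10.8]
force: [-3.2, -0.2, 11.5]
gripper_width: 36.1
```

```bash
python3 look.py 7; python3 ov.py 7 -22.3 168.6 30 44.6 31 37 62
```

```text
[571.2 147.9 163.7] [-180.    -0.2   10.8] [-3.9 -1.5 10.9] [-18.6  -0.2 165.7] 10.0333 36.662957849617364
(212, 133) (236, 138)
```

View pics/o7.png

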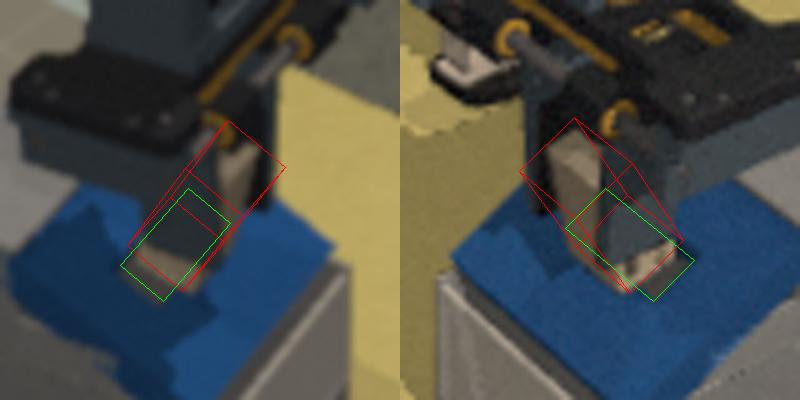

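```bash
python3 ov.py 7 -18.6 165.7 22 42 31 37 62
```

```text
(no output)
```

View pics/o7.png

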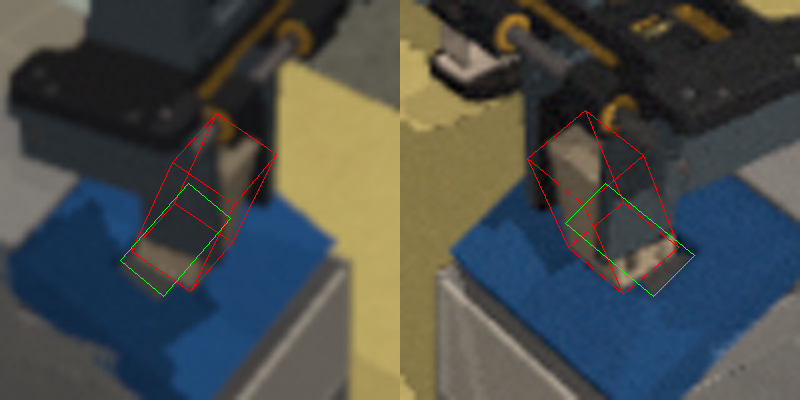

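Overlay agrees with about 22° tilt. I'll swing the top towards the robot while pressed, to square the end to the slope.

jog_arm:
  deltas:
    - [[-0.002, 0, 0.001, 0, 0.03], [-0.004, 0, 0.002, 0, 0.03], [-0.006, 0, 0.003, 0, 0.03], [-0.008, 0, 0.004, 0, 0.03], [-0.008, 0, 0.004, 0, 0.03]]

```text
time_s: 10.45
ee_pos: [565.3, 146.7, 160.1]
ee_rot: [-180.0, -0.5, 10.8]
force: [0.1, 0.4, 10.0]
gripper_width: 36.2
```

```bash
python3 look.py 8; python3 ov.py 8 -26 161 30 42 31 37 62
```

```text
[565.3 146.7 160.1] [-180.    -0.5   10.8] [-0.1 -0.2 10. ] [-2.460e+01 -1.000e-01  1.621e+02] 10.55 36.20240894842965
(214, 135) (234, 140)
```

View pics/o8.png

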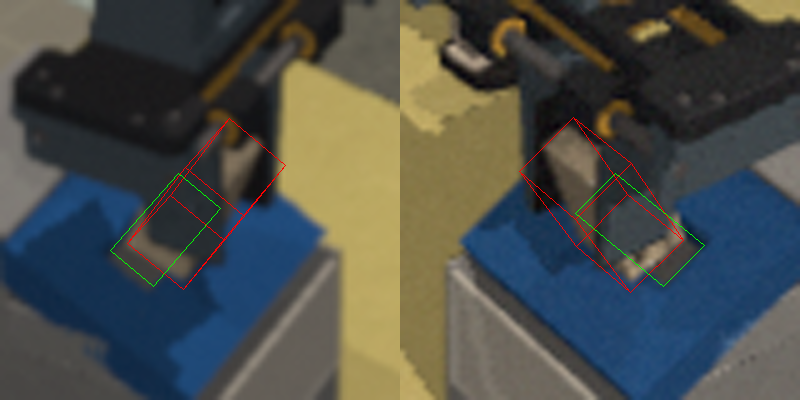

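The corner entered the slot, but the box is still under-tilted (about 24°). There's plenty of time, so I'll back off, re-tilt on the back edge a bit further, and press in squarely.

jog_arm:
  deltas:
    - [[-0.006, 0, -0.012, 0, 0.03], [-0.012, 0, -0.03, 0, 0.03], [-0.005, 0, -0.06, 0, 0.03], [0.03, 0, -0.07, 0, 0.03], [0.07, 0, -0.07, 0, 0.03], [0.11, 0, -0.07, 0, 0.03], [0.145, 0, -0.07, 0, 0.03], [0.16, 0, -0.07, 0, 0.03], [0.16, 0, -0.045, 0, 0.03], [0.16, 0, -0.03, 0, 0.03], [0.16, 0, -0.03, 0, 0.03]]

```text
time_s: 11.47
ee_pos: [717.7, 175.7, 182.4]
ee_rot: [180.0, 0.5, 10.8]
force: [-0.8, -0.1, -1.9]
gripper_width: 36.3
```

```bash
python3 look.py 9
```

```text
[719.4 176.1 186.9] [1.80e+02 1.00e-01 1.08e+01] [ 0.   0.3 -0.4] [132.2  -0.2 188.9] 11.5667 36.33526258530201
(152, 105) (291, 104)
```

View pics/m9.png

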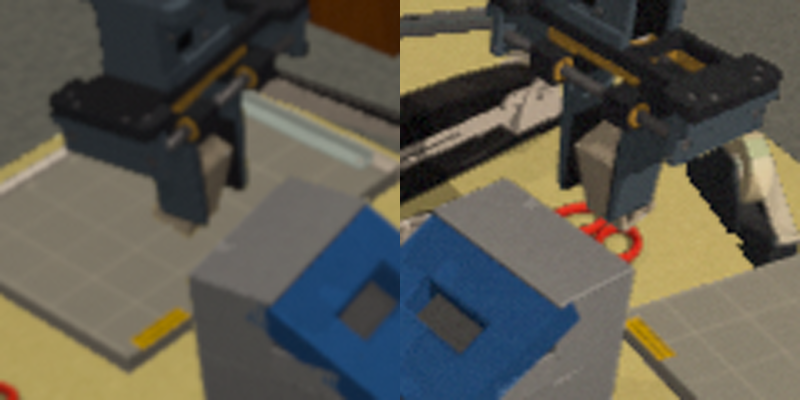

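jog_arm:
  deltas:
    - [[-0.008, 0, 0, 0, 0.03], [-0.014, 0, 0, 0, 0.03], [-0.018, 0, 0, 0, 0.03], [-0.021, 0, 0, 0, 0.03], [-0.024, 0, 0, 0, 0.03], [-0.027, 0, 0, 0, 0.03], [-0.03, 0, 0, 0, 0.03], [-0.03, 0, 0, 0, 0.03], [-0.026, 0, -0.02, 0, 0.03], [-0.026, 0, -0.04, 0, 0.03], [-0.06, 0, -0.04, 0, 0.03], [-0.1, 0, -0.04, 0, 0.03], [-0.14, 0, -0.03, 0, 0.03], [-0.16, 0, -0.01, 0, 0.03], [-0.163, 0, 0, 0, 0.03], [-0.163, 0, 0, 0, 0.03], [-0.163, 0, 0, 0, 0.03]]

```text
time_s: 12.98
ee_pos: [560.1, 145.7, 187.7]
ee_rot: [180.0, -0.0, 10.8]
force: [0.7, 0.4, -0.7]
gripper_width: 36.1
```

```bash
python3 look.py 10; python3 ov.py 10 -31 188.5 28 40 31 37 62
```

```text
[561.4 146.  188.4] [-180.    -0.2   10.8] [ 0.4  0.1 -1.2] [-2.870e+01 -1.000e-01  1.904e+02] 13.0833 36.27831395880123
(215, 126) (233, 130)
```

View pics/o10.png

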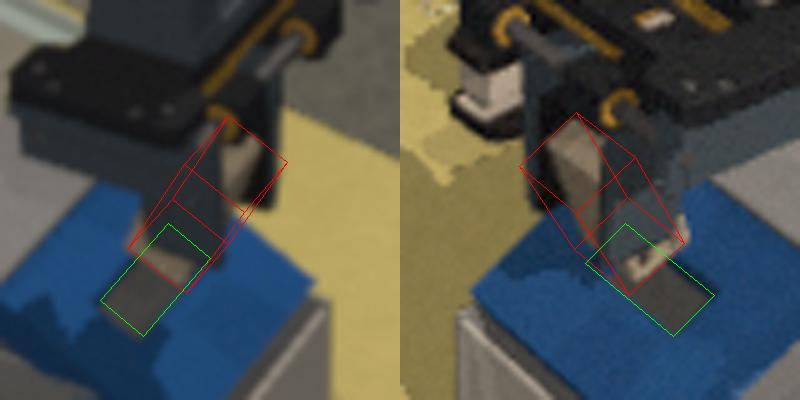

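```bash
python3 ov.py 10 -28.7 190.4 33 39 31 37 62; cp pics/o10.png pics/o10a.png;python3 ov.py 10 -28.7 190.4 26 39 31 37 62; python3 -c "
import cv2,numpy as np
cv2.imwrite('pics/o10c.png',np.vstack([cv2.imread('pics/o10a.png')[80:380],cv2.imread('pics/o10.png')[80:380]]))"
```

```text
(no output)
```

View pics/o10c.png

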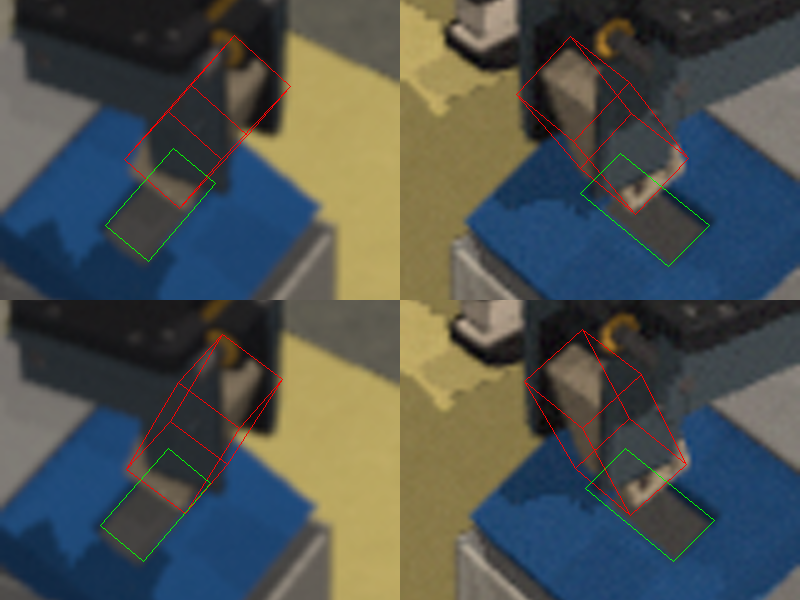

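jog_arm:
  deltas:
    - [[-0.0035, 0, 0.002, 0, 0.03], [-0.0005, 0, 0.007, 0, 0.03], [0.0025, 0, 0.0125, 0, 0.03], [0.0055, 0, 0.0177, 0, 0.03], [0.0075, 0, 0.0211, 0, 0.03], [0.009, 0, 0.0237, 0, 0.03], [0.0095, 0, 0.0246, 0, 0.03], [0.01, 0, 0.0254, 0, 0.03], [0.01, 0, 0.0254, 0, 0.03]]

```text
time_s: 13.83
ee_pos: [567.7, 147.1, 163.0]
ee_rot: [180.0, 0.3, 10.8]
force: [-7.9, -1.7, 9.0]
gripper_width: 36.4
```

```bash
python3 look.py 11; python3 ov.py 11 -22.3 165 30 38 31 37 62
```

```text
[567.7 147.2 162.9] [180.    0.2  10.8] [-7.  -0.6  8.6] [-22.2  -0.2 164.9] 13.9333 36.203636897361775
(213, 134) (235, 139)
```

View pics/o11.png

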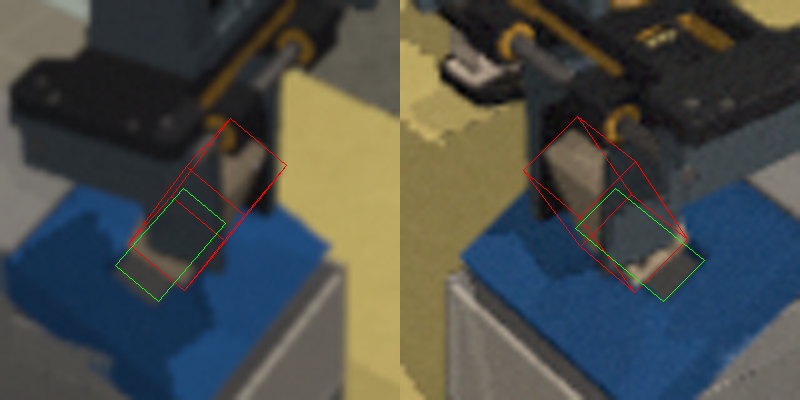

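The chunky box is jammed on the slot under about 11 N, end square to the slope within a few degrees, and it doesn't go in. Now to the tray.

```bash
python3 - <<'E'
from h import *
from fit2 import P
print([ray(D,30,'wrist',P).round(0).tolist() for D in [(395+170/5,165+85/5),(395+580/5,165+145/5),(395+78/5,165+440/5)]])
d3=[(243,320),(296,291),(321,340),(268,363)]
print(delta([441,-36,120],10.8),delta([441,-36,45],10.8))
E
python3 - <<'E'
import cv2
b=cv2.imread('pics/d3.png');cv2.imwrite('pics/dt.png',cv2.resize(b[280:370,230:335],None,fx=6,fy=6,interpolation=cv2.INTER_CUBIC))
E
```

```text
(array([582.9, 151.1,  11.1]), [[-0.6, -3.3], [1.5, -4.2], [0.3, 6.1], [-1.4, 4.8]])
(array([588.9, 151.1,  10.5]), [[0.6, -0.0], [-0.6, -0.0]])
0 (array([589. , 152.1,  11.6]), [[1.6, 1.8], [-4.0, 1.6], [2.5, -3.0], [0.1, -0.9]])
3 (array([588.7, 152.1,  11.5]), [[-1.4, -0.7], [-0.1, -1.3], [-0.8, 0.3], [2.4, 2.1]])
chunky [569.5 373.9  62. ] [np.float64(35.5), np.float64(30.4), np.float64(36.0), np.float64(29.3)] [np.float64(-86.0), np.float64(-177.4), np.float64(92.3), np.float64(1.7)]
flat [429.5 352.2  75. ] [np.float64(52.3), np.float64(20.6), np.float64(52.0), np.float64(20.6)] [np.float64(-81.7), np.float64(-177.7), np.float64(98.4), np.float64(3.2)]
[[502.0, 18.0, 30.0], [501.0, -100.0, 30.0], [395.0, 17.0, 30.0]]
([-0.1588, 0.1562, 0.0429], np.float64(0.0)) ([-0.1588, 0.1562, 0.1179], np.float64(0.0))
```

View pics/dt.png

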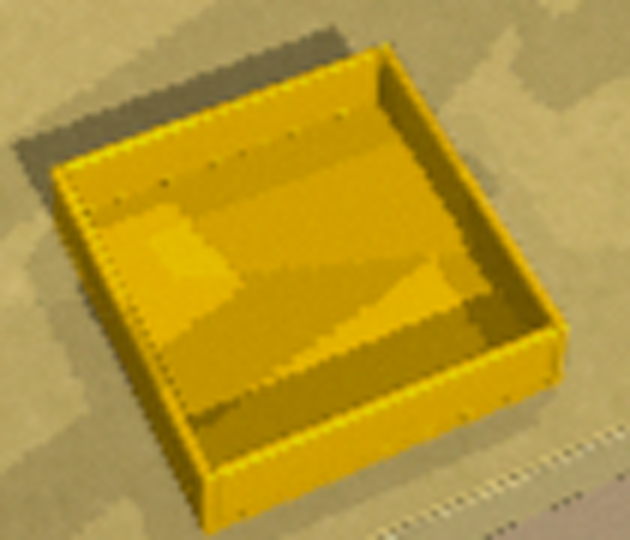

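jog_arm:
  deltas:
    - [[0, 0, 0, 0, 0.03], [0, 0, 0, 0, 0.03], [-0.01, 0, -0.017, 0, 0.03], [-0.025, 0, -0.043, 0, 0.03], [-0.045, 0.02, -0.06, 0, 0.03], [-0.07, 0.05, -0.06, 0, 0.03], [-0.1, 0.08, -0.06, 0, 0.03], [-0.13, 0.11, -0.05, 0, 0.03], [-0.15, 0.14, -0.02, 0, 0.03], [-0.16, 0.159, 0.02, 0, 0.03], [-0.16, 0.159, 0.055, 0, 0.03], [-0.16, 0.159, 0.085, 0, 0.03], [-0.16, 0.159, 0.1, 0, 0.03], [-0.16, 0.159, 0.108, 0, 0.03], [-0.16, 0.159, 0.108, 0, 0.03]]

```text
time_s: 15.18
ee_pos: [441.5, -38.6, 52.6]
ee_rot: [-179.9, 0.2, 10.8]
force: [-0.3, 0.2, -1.4]
gripper_width: 36.4
```

```bash
python3 look.py 12
```

```text
[443.3 -38.6  54.7] [ 1.80e+02 -1.00e-01  1.08e+01] [ 0.1  0.4 -1. ] [-179.2 -159.4   56.7] 15.2833 36.163663401488556
(304, 150) (218, 261)
```

View pics/m12.png

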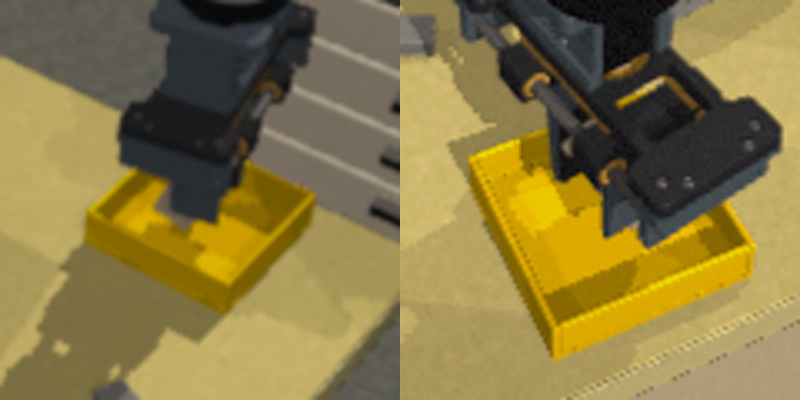

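Centred over the tray; lower slowly.

jog_arm:
  deltas:
    - [[0, 0, 0.004, 0, 0.03], [0, 0, 0.008, 0, 0.03], [0, 0, 0.011, 0, 0.03], [0, 0, 0.013, 0, 0.03], [0, 0, 0.014, 0, 0.03], [0, 0, 0.014, 0, 0.03]]

```text
time_s: 15.78
ee_pos: [442.7, -38.5, 41.1]
ee_rot: [180.0, -0.1, 10.8]
force: [-0.7, 0.6, 8.3]
gripper_width: 36.0
```

jog_arm:
  deltas:
    - [[0, 0, 0.001, 0, 0.03], [0, 0, 0.002, 0, 0.03], [0, 0, 0.002, 0, 0.056], [0, 0, 0.002, 0, 0.056], [0, 0, 0.002, 0, 0.056], [0, 0, 0.002, 0, 0.056], [0, 0, -0.02, 0, 0.056], [0, 0, -0.05, 0, 0.056], [0, 0, -0.09, 0, 0.056], [0, 0, -0.12, 0, 0.07], [0, 0, -0.12, 0, 0.07]]

```text
time_s: 16.7
ee_pos: [446.1, -39.1, 165.6]
ee_rot: [179.8, -0.7, 10.8]
force: [0.3, -0.6, 0.2]
gripper_width: 66.3
```

Run:
```python
from h import *
im=save('wrist','w13.png');b=save('side','d13.png');s=env.state();print(s['ee_pos'],s['time_s'],s['force'])
print([(np.round(d['xyz']).tolist(),round(d['conf'],2)) for d in env.look_for('side','chunky_box')][:3])
x=cv2.resize(b[250:370,200:340],(400,343));y=cv2.resize(im,(400,343))
cv2.imwrite('pics/m13.png',cv2.cvtColor(np.hstack([x,y]),cv2.COLOR_RGB2BGR))
```

```text
[442.63432013 -38.71811825 160.84418292] 16.8 [-0.42389794  0.72465774 -0.66685448]
[([455.0, -44.0, 53.0], 0.8)]
```

View pics/m13.png

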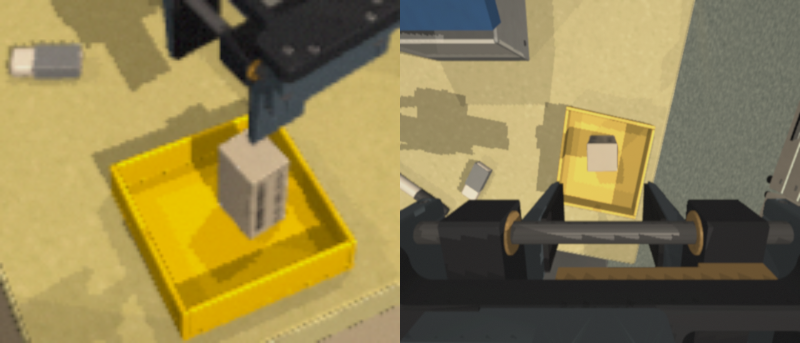

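The chunky box stands upright in the tray at about (455,-44). Now the flat box.

Run:
```python
from h import *
P=json.load(open('w1.json'))
print('tape',ray((175*.7,320*.7),20,'wrist',P).round(),'marker end',ray((318*.7,332*.7),15,'wrist',P).round())
print(delta([430.5,352,150],7))
```

```text
tape [378. 440.  20.] marker end [383. 295.  15.]
([0.0623, -0.3858, 0.0095], np.float64(3.8))
```

jog_arm:
  deltas:
    - [[0.006, -0.037, 0, 0, 0.07], [0.0125, -0.077, 0, 0, 0.08], [0.019, -0.117, 0, 0.5, 0.08], [0.0256, -0.158, 0, 1, 0.08], [0.032, -0.199, 0, 2, 0.08], [0.0387, -0.24, 0, 2.5, 0.08], [0.0452, -0.28, 0, 3, 0.08], [0.0518, -0.32, 0, 3.8, 0.08], [0.0581, -0.36, 0, 3.8, 0.08], [0.0623, -0.3858, 0.0095, 3.8, 0.08], [0.0623, -0.3858, 0.0095, 3.8, 0.08], [0.0623, -0.3858, 0.0095, 3.8, 0.08]]

```text
time_s: 17.85
ee_pos: [429.5, 352.0, 147.5]
ee_rot: [179.8, 0.3, 7.1]
force: [-0.1, -0.7, 0.0]
gripper_width: 79.9
```

Run:
```python
from h import *
P=env.camera_params('wrist'); P={k:np.array(v).tolist() for k,v in P.items()}
im=save('wrist','w14.png'); json.dump(P,open('w14.json','w'))
s=env.state();print(s['ee_pos'],s['ee_rot'],s['time_s'],s['gripper_width']);print(delta([430.5,352,53],7))
print([(np.round(d['xyz']).tolist(),round(d['conf'],2)) for d in env.look_for('wrist','flat_box')][:3])
```

```text
[429.9114973  351.08172348 148.27014052] [179.81414772   0.24430352   7.0592404 ] 17.9 80.12663586834881
([0.0007, -0.0008, 0.0953], np.float64(0.06))
[([438.0, 350.0, 72.0], 0.6)]
```

View pics/w14.png

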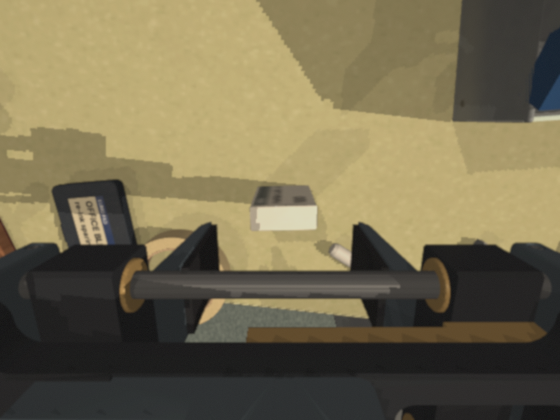

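Run:
```python
from h import *
P=json.load(open('w14.json'))
w=np.array([ray(p,75,'wrist',P) for p in[(250,207),(316,206),(316,229.5),(250.5,230)]]);print(w.round(1),w.mean(0))
```

```text
[[435.5 379.6  75. ]
 [442.6 328.7  75. ]
 [423.3 325.8  75. ]
 [416.6 377.4  75. ]] [429.48109355 352.88207561  75.        ]
```

jog_arm:
  deltas:
    - [[0, -0.001, 0.035, -1, 0.08], [0, -0.001, 0.07, -1, 0.08], [0, -0.001, 0.09, -1, 0.08], [0, -0.001, 0.0953, -1, 0.08], [0, -0.001, 0.0953, -1, 0.08], [0, -0.001, 0.0953, -1, 0.045], [0, -0.001, 0.0953, -1, 0.045], [0, -0.001, 0.0953, -1, 0.045], [0, -0.001, 0.0953, -1, 0.045], [0, -0.001, 0.0953, -1, 0.045], [0, -0.001, 0.0953, -1, 0.045], [0, -0.001, 0.0953, -1, 0.045]]
  grip_force: 8

```text
time_s: 18.95
ee_pos: [431.6, 353.4, 56.3]
ee_rot: [-180.0, -0.1, 8.0]
force: [0.6, -1.3, 6.8]
gripper_width: 52.0
```

Run:
```python
from h import *
s=env.state();print(s['ee_pos'],s['ee_rot'],s['time_s'],s['gripper_width'],s['force']);print(delta(gt(130,245),GY),delta(gt(130,200),GY))
```

```text
[431.55449173 353.35486914  56.34912227] [-1.79960387e+02 -1.00902725e-01  8.00918468e+00] 18.95 52.00798683895245 [ 0.55366944 -1.33291642  6.8130185 ]
([0.2581, 0.2156, -0.1867], np.float64(-2.79)) ([0.2581, 0.2156, -0.1417], np.float64(-2.79))
```

jog_arm:
  deltas:
    - [[0, 0, -0.03, 0, 0.045], [0, 0, -0.07, 0, 0.045], [0, 0, -0.11, 0, 0.045], [0.01, 0.01, -0.15, 0, 0.045], [0.03, 0.025, -0.18, 0, 0.045], [0.06, 0.05, -0.1867, -1, 0.045], [0.09, 0.075, -0.1867, -2, 0.045], [0.12, 0.1, -0.1867, -2.8, 0.045], [0.15, 0.125, -0.1867, -2.8, 0.045], [0.18, 0.15, -0.1867, -2.8, 0.045], [0.21, 0.175, -0.1867, -2.8, 0.045], [0.24, 0.2, -0.1867, -2.8, 0.045], [0.2581, 0.2156, -0.1867, -2.8, 0.045], [0.2581, 0.2156, -0.17, -2.8, 0.045], [0.2581, 0.2156, -0.15, -2.8, 0.045], [0.2581, 0.2156, -0.1417, -2.8, 0.045], [0.2581, 0.2156, -0.1417, -2.8, 0.045], [0.2581, 0.2156, -0.1417, -2.8, 0.045]]

```text
time_s: 20.45
ee_pos: [716.3, 175.7, 196.7]
ee_rot: [180.0, 0.1, 10.8]
force: [-0.1, -0.2, -0.7]
gripper_width: 52.1
```

```bash
python3 look.py 15
```

```text
[717.  176.  198.5] [-1.80e+02 -1.00e-01  1.08e+01] [-0.5 -0.3 -0.4] [1.298e+02 1.000e-01 2.005e+02] 20.55 52.37095879873406
(153, 101) (290, 100)
```

View pics/m15.png

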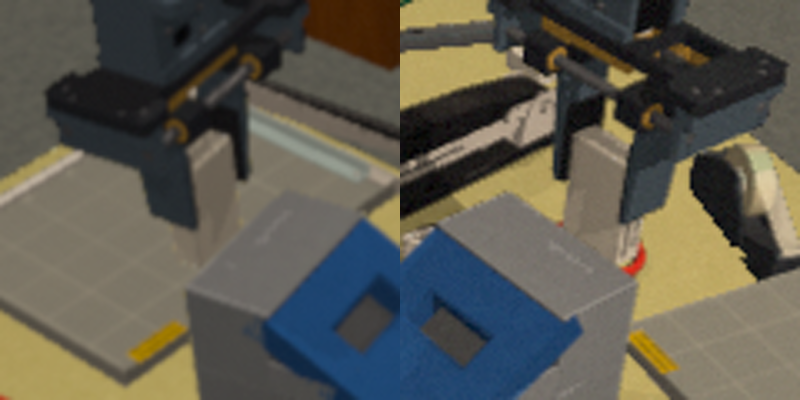

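jog_arm:
  deltas:
    - [[-0.01, 0, 0, 0, 0.045], [-0.015, 0, 0, 0, 0.045], [-0.02, 0, 0, 0, 0.045], [-0.024, 0, 0, 0, 0.045], [-0.028, 0, 0, 0, 0.045], [-0.032, 0, 0, 0, 0.045], [-0.036, 0, 0, 0, 0.045], [-0.04, 0, 0, 0, 0.045], [-0.04, 0, 0, 0, 0.045], [-0.04, 0, 0, 0, 0.045], [-0.036, 0, -0.025, 0, 0.045], [-0.036, 0, -0.05, 0, 0.045], [-0.07, 0, -0.05, 0, 0.045], [-0.11, 0, -0.05, 0, 0.045], [-0.15, 0, -0.04, 0, 0.045], [-0.1648, 0, -0.02, 0, 0.045], [-0.1648, 0, 0, 0, 0.045], [-0.1648, 0, 0, 0, 0.045], [-0.1648, 0, 0, 0, 0.045]]

```text
time_s: 22.13
ee_pos: [553.7, 144.1, 196.0]
ee_rot: [180.0, 0.2, 10.8]
force: [0.5, -0.1, 0.4]
gripper_width: 52.4
```

```bash
python3 look.py 16;  python3 ov.py 16 -35 200.5 30 58 20 53 75
```

```text
[555.6 144.6 197.6] [180.   -0.   10.8] [ 0.4 -1.1  0. ] [-34.5  -0.4 199.6] 22.2333 52.138555968252305
(218, 123) (231, 128)
```

View pics/o16.png

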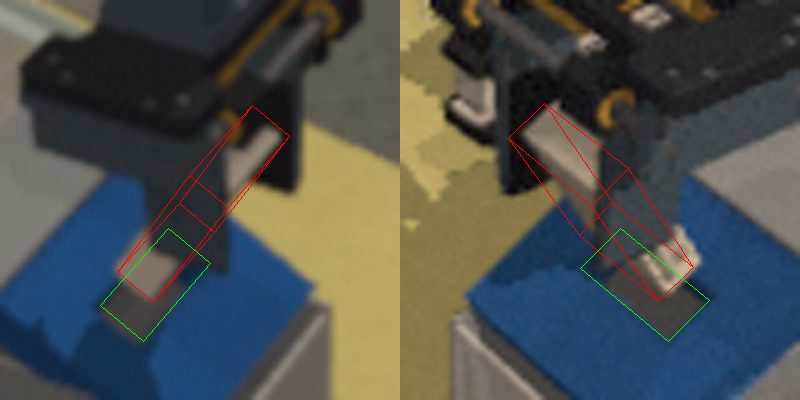

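```bash
cat > zo.py <<'E'
import sys
from h import *
n=sys.argv[1]; out=[]
s=w=None
for cam,f,c in(('scene','s',eval(sys.argv[2])),('side','d',eval(sys.argv[3]))):
    im=cv2.imread('pics/%s%s.png'%(f,n)); x0,y0=c
    out.append(cv2.resize(im[y0:y0+60,x0:x0+50],None,fx=8,fy=8,interpolation=cv2.INTER_CUBIC))
cv2.imwrite('pics/z%s.png'%n,np.hstack(out))
E
python3 - <<'E'
import sys;sys.path.insert(0,'.')
from h import *
p=np.array(gt(-30,180));print(proj(p,'scene'),proj(p,'side'))
E
python3 zo.py 16 "(255,155)" "(270,155)"
```

```text
[[276.27576983 181.06972994]] [[292.85811878 185.14538434]]
```

View pics/z16.png

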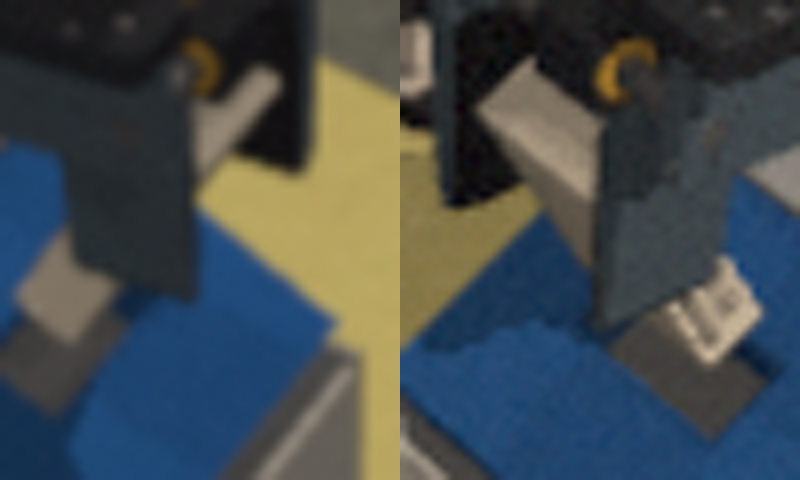

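```bash
cat > fb.py <<'E'
from h import *
from scipy.optimize import least_squares
r=Rm([0,0,GY])
def W(q,t,Wd,L,s,e,k):
    X,Y,Z,th,dy=q; th=np.radians(th);a=np.array([np.cos(th),np.sin(th)]);b=np.array([-np.sin(th),np.cos(th)])
    p=np.array([X,Z])+a*s*t/2+b*k*L; p3=Rm([0,0,dy])@np.array([p[0]-X,e*Wd/2,0])+[X,Y,0]
    g=r@p3; return [GM[0]+g[0],GM[1]+g[1],p[1]]
def fitbox(obs,q0,t,Wd,L):
    f=lambda q:np.ravel([proj(W(q,t,Wd,L,*c),cam)[0]-uv for cam,c,uv in obs]+[[q[4]*.3]*2])
    o=least_squares(f,q0,loss='soft_l1');q=o.x
    X,Z=q[0],q[2]-130
    print('bottom ctr X %.1f Y %.1f Z %.1f tilt %.1f dyaw %.1f'%tuple(q),'u %.1f w %.1f'%(X*.866+Z*.5,-X*.5+Z*.866)); print(f(q).reshape(-1,2).round(1).tolist());return q
E
python3 - <<'E'
import sys;sys.path.insert(0,'.')
from fb import *
S=lambda x,y:np.array([255+x/8,155+y/8])-.44;D=lambda x,y:np.array([270+x/8,155+y/8])-.44
obs=[('scene',(1,1,0),S(18,295)),('scene',(-1,1,0),S(75,340)),('scene',(-1,-1,1),S(282,80)),
('side',(-1,-1,0),D(312,365)),('side',(1,-1,0),D(362,308)),('side',(-1,1,1),D(78,103)),('side',(1,1,1),D(130,58))]
fitbox(obs,[0,0,150,30,0],20,53,75)
E
```

```text
bottom ctr X -2.7 Y -0.8 Z 151.3 tilt 28.8 dyaw 1.2 u 8.3 w 19.8
[[-0.9, -0.3], [-0.6, -0.1], [-0.2, -1.6], [-0.5, 0.8], [0.2, 1.0], [-0.9, 0.7], [-0.2, -0.8], [0.4, 0.4]]
```

Run:
```python
import cv2,numpy as np
a=cv2.imread('pics/s0.png') if False else cv2.imread('pics/scene0.png');b=cv2.imread('pics/side0.png')
x=cv2.resize(a[165:220,240:290],None,fx=8,fy=8,interpolation=cv2.INTER_CUBIC);y=cv2.resize(b[175:230,285:335],None,fx=8,fy=8,interpolation=cv2.INTER_CUBIC)
cv2.imwrite('pics/zs.png',np.clip(np.hstack([x,y]).astype(float)*1.5,0,255).astype('uint8'))
```

```text
(no output)
```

View pics/zs.png

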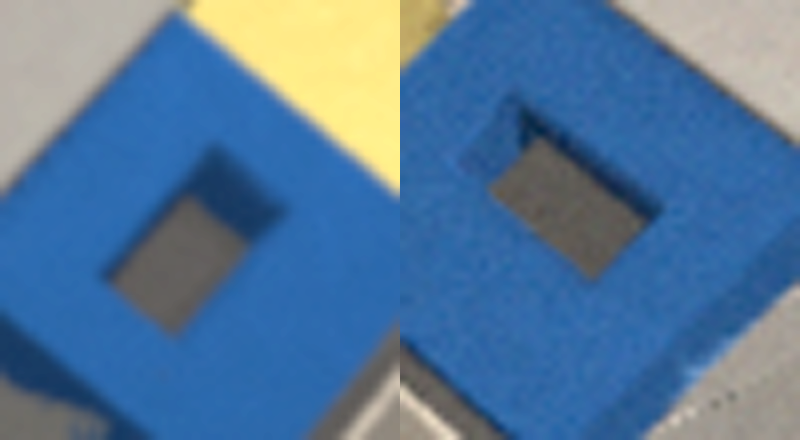

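Run:
```python
from h import *
from scipy.optimize import least_squares
S=lambda x,y:np.array([240+x/8,165+y/8])-.44;D=lambda x,y:np.array([285+x/8,175+y/8])-.44
n=np.array([-.5,0,.866]);U=np.array([.866,0,.5])
def run(hyp):
    def pt(s,e,m,d): return np.array([0,0,130])+U*s*(12+m)+np.array([0,e*(29.5+m),0])+n*d
    O,I=(3,0),(0,-3)
    if hyp=='out': I=O
    if hyp=='in': O=I
    if hyp=='mid': O=I=(0,0)
    obs=[('scene',pt(1,-1,*O),S(212,148)),('scene',pt(-1,-1,*O),S(287,210)),('scene',pt(1,1,*I),S(105,277)),('scene',pt(-1,1,*I),S(172,338)),
    ('side',pt(1,1,*O),D(112,95)),('side',pt(1,-1,*I),D(260,210)),('side',pt(-1,-1,*I),D(193,282)),('side',pt(-1,1,*O),D(55,165))]
    def f(x):
        r=Rm([0,0,x[2]]);return np.ravel([proj(r@p+[x[0],x[1],0],c)[0]-uv for c,p,uv in obs])
    o=least_squares(f,[590,150,10],loss='soft_l1');print(hyp,o.x.round(1),round(o.cost,2),f(o.x).reshape(-1,2).round(1).tolist())
for h_ in('mix','out','in','mid'):run(h_)
```

```text
mix [590.6 153.1  11.6] 4.07 [[-0.2, -1.3], [0.9, -0.5], [-0.4, 0.4], [-0.1, -0.1], [0.1, -1.4], [0.0, 0.8], [0.3, 0.1], [-2.6, -0.2]]
out [590.6 153.3  11.2] 6.61 [[-0.2, -1.2], [0.8, -0.4], [-1.8, -0.4], [0.7, 0.9], [0.1, -1.5], [1.4, -0.2], [-0.4, 1.2], [-2.5, -0.4]]
in [590.3 152.8  11.2] 2.17 [[-0.1, 1.1], [-1.1, 0.2], [-0.3, 0.4], [0.0, -0.2], [0.5, 1.1], [-0.1, 1.0], [0.1, 0.2], [-0.2, 0.2]]
mid [590.8 152.9  11.2] 1.57 [[0.3, 0.3], [-0.8, -0.6], [0.0, -0.4], [0.3, -0.9], [0.2, 0.3], [-0.4, 0.2], [-0.1, -0.6], [-0.5, -0.6]]
```

jog_arm:
  deltas:
    - [[-0.006, -0.002, 0.0036, -0.4, 0.045], [-0.004, -0.002, 0.0075, -0.4, 0.045], [-0.001, -0.002, 0.0125, -0.4, 0.045], [0.0018, -0.002, 0.0175, -0.4, 0.045], [0.0018, -0.002, 0.0175, -0.4, 0.045], [0.0018, -0.002, 0.0175, -0.4, 0.045]]

```text
time_s: 22.73
ee_pos: [556.2, 146.8, 178.8]
ee_rot: [180.0, 0.1, 11.2]
force: [0.4, -0.6, 0.2]
gripper_width: 52.0
```

```bash
python3 look.py 17; python3 zo.py 17 "(255,160)" "(270,160)"
```

```text
[556.3 146.8 179.4] [180.    0.   11.2] [-0.7  0.7 -1. ] [-33.5   1.6 181.4] 22.8333 52.0716771767579
(217, 130) (230, 134)
```

View pics/z17.png

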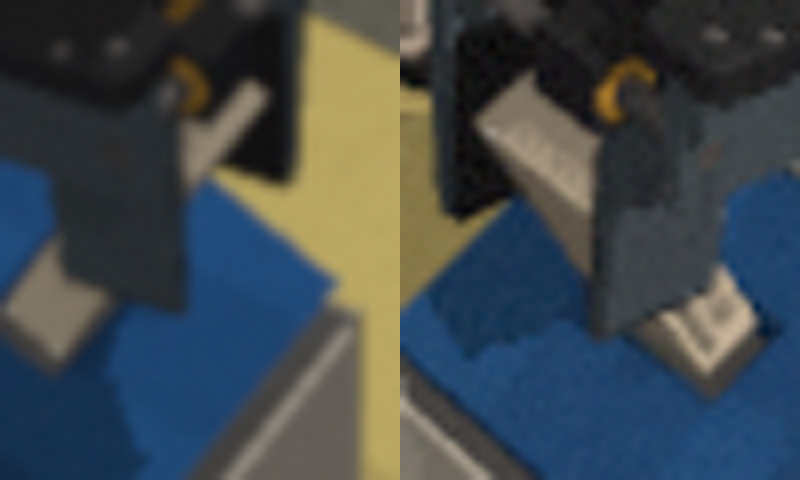

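Well centred over the mouth; slide in along the slot axis.

jog_arm:
  deltas:
    - [[0.0023, 0, 0.002, 0, 0.045], [0.0039, 0, 0.0047, 0, 0.045], [0.0054, 0, 0.0073, 0, 0.045], [0.0069, 0, 0.0099, 0, 0.045], [0.0084, 0, 0.0125, 0, 0.045], [0.0084, 0, 0.0125, 0, 0.045]]

```text
time_s: 23.33
ee_pos: [564.5, 148.5, 166.2]
ee_rot: [180.0, 0.0, 11.2]
force: [-0.6, 0.1, -0.3]
gripper_width: 52.2
```

```bash
python3 look.py 18; python3 zo.py 18 "(255,160)" "(270,160)"
```

```text
[564.4 148.4 166.7] [180.    0.   11.2] [-0.3 -0.3 -0.1] [-25.2   1.7 168.7] 23.4333 52.41463592559331
(214, 134) (233, 137)
```

View pics/z18.png

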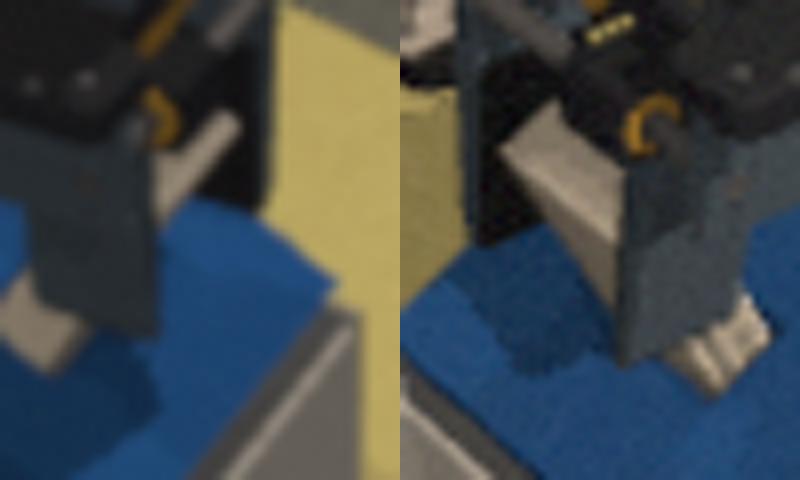

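No force and the end is in the mouth. Continue.

jog_arm:
  deltas:
    - [[0.0015, 0, 0.0026, 0, 0.045], [0.003, 0, 0.0052, 0, 0.045], [0.0045, 0, 0.0078, 0, 0.045], [0.006, 0, 0.0104, 0, 0.045], [0.0065, 0, 0.0113, 0, 0.045], [0.0065, 0, 0.0113, 0, 0.045]]

```text
time_s: 23.93
ee_pos: [570.8, 149.7, 155.2]
ee_rot: [180.0, 0.0, 11.2]
force: [-1.0, 0.6, -0.8]
gripper_width: 52.3
```

```bash
python3 look.py 19; python3 zo.py 19 "(255,160)" "(270,160)"
```

```text
[570.6 149.7 155.4] [180.    0.   11.2] [-1.4 -0.9 -0.8] [-18.9   1.8 157.4] 24.0333 52.150424536751856
(211, 137) (235, 141)
```

View pics/z19.png

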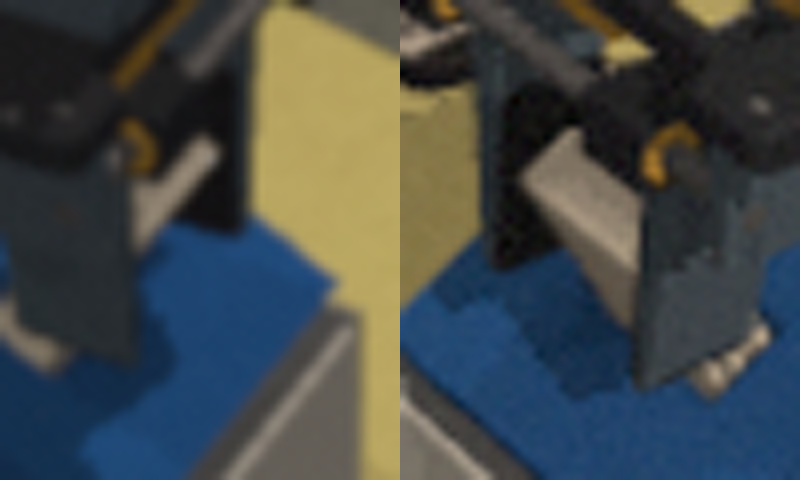

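It slides in freely, about 20 mm deep. A little further, then release.

jog_arm:
  deltas:
    - [[0.0015, 0, 0.0026, 0, 0.045], [0.0025, 0, 0.0043, 0, 0.045], [0.0025, 0, 0.0043, 0, 0.045], [0.0025, 0, 0.0043, 0, 0.075], [0.0025, 0, 0.0043, 0, 0.075], [0.0025, 0, 0.0043, 0, 0.075], [0.0025, 0, 0.0043, 0, 0.075], [0.0025, 0, 0.0043, 0, 0.075], [0.0025, 0, 0.0043, 0, 0.075]]

```text
time_s: 24.78
ee_pos: [573.3, 150.2, 151.5]
ee_rot: [180.0, -0.0, 11.2]
force: [0.4, -0.1, 0.0]
gripper_width: 74.6
```

```bash
python3 look.py 20; python3 zo.py 20 "(255,160)" "(270,160)"
```

```text
[573.2 150.2 151.4] [180.   -0.   11.2] [ 0.5 -0.7  0.4] [-16.2   1.8 153.4] 24.8833 74.94093387094114
(210, 138) (236, 142)
```

View pics/z20.png

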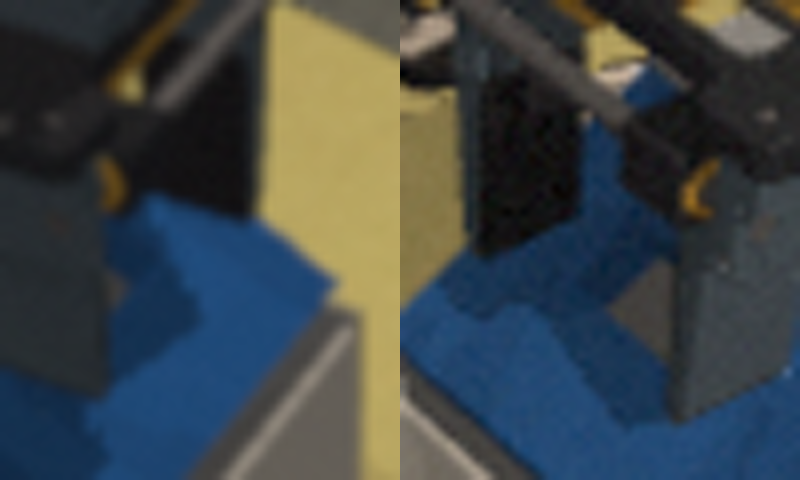

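The box dropped through and the slot is clear. Retreat and check.

jog_arm:
  deltas:
    - [[0, 0, -0.03, 0, 0.075], [-0.01, 0, -0.07, 0, 0.075], [-0.03, 0, -0.11, 0, 0.075], [-0.06, 0, -0.14, 0, 0.075], [-0.1, 0, -0.15, 0, 0.075], [-0.14, 0, -0.15, 0, 0.075], [-0.16, 0, -0.15, 0, 0.075], [-0.16, 0, -0.15, 0, 0.075], [-0.16, 0, -0.15, 0, 0.075]]

```text
time_s: 25.63
ee_pos: [415.7, 119.1, 302.2]
ee_rot: [-180.0, -0.1, 11.2]
force: [0.7, 0.1, -0.6]
gripper_width: 75.2
```

Run:
```python
from h import *
im=save('wrist','w21.png');b=save('side','d21.png');a=save('scene','s21.png');s=env.state();print(s['ee_pos'],s['time_s'],s['force'])
for c,l in(('wrist','flat_box'),('side','flat_box'),('side','chunky_box'),('side','eraser'),('side','marker'),('scene','staple_remover'),('scene','marker')):
    print(c,l,[(np.round(d['xyz']).tolist(),round(d['conf'],2)) for d in env.look_for(c,l)][:2])
x=cv2.resize(b[150:380,180:370],(400,484));y=cv2.resize(im[0:230,220:410],(400,484))
cv2.imwrite('pics/m21.png',cv2.cvtColor(np.hstack([x,y]),cv2.COLOR_RGB2BGR))
```

```text
[417.23302928 119.37751964 301.22558623] 25.7833 [ 0.35196743  0.38661829 -0.29539631]
wrist flat_box [([628.0, 168.0, 17.0], 0.5)]
side flat_box [([354.0, 229.0, 14.0], 0.33)]
side chunky_box [([460.0, -44.0, 50.0], 0.8)]
side eraser [([385.0, 132.0, 17.0], 0.72)]
side marker [([355.0, 232.0, 14.0], 0.76)]
scene staple_remover [([701.0, 383.0, 17.0], 0.74)]
scene marker [([351.0, 241.0, 16.0], 0.97)]
```

View pics/m21.png

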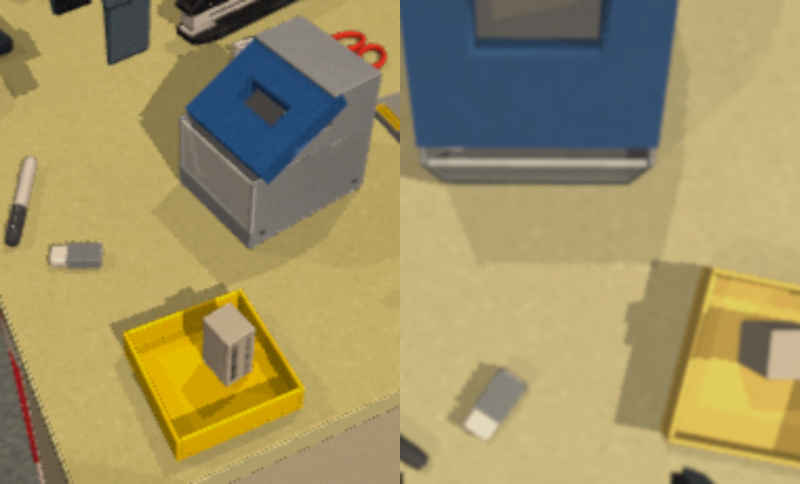

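View pics/s21.png

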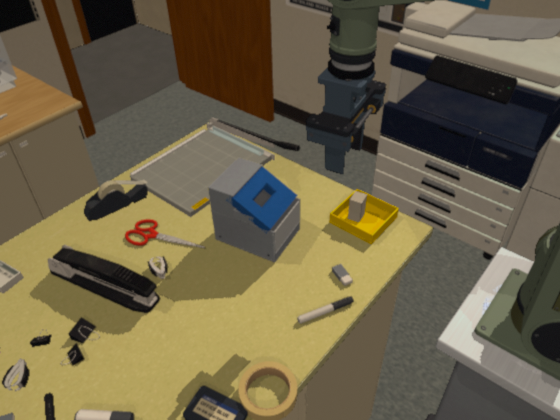

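The flat box is seen at (628,168,17), on the gauge floor. The chunky box stands in the tray and the bystanders are where they were. Handing in.

```bash
python3 -c "
from workcell import env
print(env.job_done())"
```

```text
the job is handed in; nothing more can be done
None
```

The sorting is done and handed in at about 26 s of the 64 s allowed. The chunky box is in the yellow tray and the flat box is down inside the gauge.

- **Chunky box:** The gripper only points down, so I tilted the box in its grip against the gauge's back edge. The first press was under-tilted, about 22–24° instead of 30°. I tilted it again to roughly 28° and pressed it end first onto the slot. It jammed at about 11 N, so I stood it upright in the tray and let go.
- **Flat box:** I tilted it the same way to about 29° (fitted from the images) and slid it along the slot's axis with no force showing. After I let go it dropped through.

**Last checks:**
- **Slot:** the pictures show it clear.
- **Flat box:** the wrist network finds it at (628, 168, 17), on the gauge's floor, though only with confidence 0.5. The side camera's network reported a "flat_box" at the marker's place with confidence 0.33, which I took as a false report. I did not confirm the box through the clear pane by eye.
- **Chunky box:** it stands in the tray at about (458, -44).
- **Loose things:** the marker and staple remover were found within about 4 mm of where they started and the eraser within about 8 mm. They look unmoved in the pictures.
- **Arm:** it was clear of everything at the end.

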